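# Seat the vial carousel on the sampler

## Task

Pick up the empty vial carousel, lower it over the sampler's centre shaft and, pressing only lightly, turn it until it drops over the drive pin and lies fully home on the platter. Then turn it clockwise, taking the platter with it, until its tab lines up with the mark at the front of the sampler, and let go. Never press the carousel hard against the sampler, and leave the other things where they are.

Things in the scene. Friction and masses are not known exactly. Their poses are not given: they have to be found in the camera images.
- carousel_centre (a point): Empty vial carousel: loose white round tray 110 mm across, 8 mm thick, 250 g, lying hub up. Grey hub with flat sides, 44 mm along x, 24 mm across y, top 62 mm above the underside: grip it across y above the seven vial cups (tops 20 mm above the underside). A 14 mm bore goes right through. This point is on the bore's axis, 31 mm above the underside; z up, -x towards the tab.
- carousel_hole (a point): Mouth, on the underside, of the carousel's 9 mm pin hole, which goes straight through the 8 mm tray, 34 mm from the bore's axis on the -x side, between hub and tab. With the hole off the pin, the carousel rides on the pin's top, 8 mm too high.
- carousel_tab (a point): Outer end of the small black tab on the carousel's rim, 60 mm from the bore's axis on the -x side, 8 mm above the underside; tab 8 mm wide, in line with the pin hole.
- sampler: Sample changer, fixed: grey box 156 (x) x 150 (y) x 36 mm; origin under its centre, z up, front (buttons, mark) at -x. On its top a round platter 100 mm across, upper face 40 mm above the origin: the carousel's seat. Platter, shaft and pin turn together about the vertical axis through the origin, against a friction brake of 0.25 N m.
- shaft_top (a point): Top of the 12 mm steel shaft in the platter's centre, 45 mm above the platter; its last 9 mm taper to 5 mm. The 6 mm steel drive pin stands 34 mm from the shaft's axis, 8 mm high above the platter, its last 3 mm tapering to 3 mm. At the start it is somewhere 30 to 65 degrees counter-clockwise (seen from above) of the direction from shaft to mark; not measured.
- home_mark (a point): The mark: a black ridge 10 mm long, 4 mm wide on the sampler's top at the front edge, 65 to 75 mm from the axis on the -x side; this point is its inner end, 43 mm above the sampler's origin. Turned clockwise, the platter meets a stop where the seated carousel's tab is at the mark, give or take 4 degrees of play at the pin.
- label_tape: Bystander: roll of white label tape, 68 mm across, 18 mm high, lying flat; origin under its centre.
- tip_box: Bystander: blue and white pipette tip box, 90 x 66 x 76 mm; origin under its centre.
- indicator_bottle: Bystander: small brown bottle with black cap, 42 mm wide, 93 mm high; origin under its centre.
- syringe: Bystander: lying white syringe, 28 x 127 x 19 mm; origin under its centre, length along its y.

How it is judged:
By the outcome, as a careful person would: the job done as asked, in the order asked, and still so for the second after the job is handed in, with the robot touching nothing.
It also fails if it takes over 72 s, if anything falls off the work surface, if the arm or the gripper's body presses on something with over 40 N, if the wrist force passes 120 N, or if a joint passes its speed limit or range.

## Robot

A 6-joint arm with a two-finger parallel gripper is mounted at the origin on a cart in front of the work surface, level with it; the furniture and walls round the work are solid. World frame = base frame: x ahead of the robot, y to its left, z up, the work surface at z = 0. Lengths are in mm, angles in rad, forces in N, time in s.
With the tool pointing down it reaches from about 275 to 1000 mm from the base axis. Payload 8.4 kg.
Tool frame: the origin (TCP) lies at the very end of the fingers, on their centre line; the grasp point (between the pads) lies 19 mm behind it; z points along the fingers, y is the direction in which the jaws open and shut (so a half turn about z gives the same grasp; the last joint's range is limited). The gripper opens to 85 mm and grips with 20 to 120 N. Pads are 22 mm wide; open, the fingers measure 114 mm over their backs; the gripper's body (76 mm by 85 mm) begins 54 mm behind the grasp point. The pads swing forward as they close: fully open they stand 13 mm farther back than shut.
Start: joints at [-0.002, 0.353, 1.633, -0, 1.155, -0.002], TCP at [625.002, -0, 231.281] pointing down, gripper open.
Joint ranges: [-2.63, 2.63], [-0.92, 2.1], [0.06, 2.66], [-1.3, 4.44], [0, 2.69], [-3.02, 3.02]. Speed limits (rad/s): [2.22, 2.22, 2.79, 3.14, 3.14, 3.14].

## Interface

Orientations are given as [roll, pitch, yaw] about the fixed x, y, z axes, in that order (R = Rz(yaw) Ry(pitch) Rx(roll)).
In Python, from rig import sense, grab_frame, sign_off, masks_of gives the robot as it stands. The module is installed in compiled form; this text tells all that it offers.
- The arm moves only by the shell command python3 -m inch 'ROWS' [FORCE]. ROWS is JSON, a list of rows, each an object of numbers: "gripper": the finger opening in m, from 0 to 0.0854; "tx", "ty", "tz": the shift along the tool's x, y, z in m; "spin": the turn about the tool's z in degrees. In form: [{"gripper": .., "tx": .., "ty": .., "tz": .., "spin": ..}, ...]. A call has exactly 8 rows; each row shifts and turns the commanded pose from where the row before left it, along the tool's axes as they then stand; what a row does not reach is not made up. A row lasts 1/10 s, in which the tool goes at most 50 mm and 8.59 degrees, less where a joint would pass 70% of its speed; a pose out of reach is approached as far as the arm can. A call is refused whole if a number of a shift passes 0.05 or a number of a turn 8.59, either way. A call with a gripper value outside its range is refused whole. The fingers move at their own pace and stop on an object; FORCE is the grip in N (left out, the last holds). Time passes only in rows, so rows that do not move let the fingers close, or fill a call up. It gives the time, the measured TCP pose, the force and the opening at its end, in the units of the state.
- sense(): the state, without advancing time (a new reading comes with each control period).
- grab_frame(name): name is "scene" or "side" or "wrist"; returns a dict with "pixels" (400x640x3 uint8, red, green, blue), "K" (3x3 intrinsics, pixels), "extrinsics" (4x4, takes a point from camera to world coordinates). Camera axes: x right, y down, z forward; pixel columns grow to the right and rows downward; lengths in mm; the calibration is good to about 2 mm. The wrist camera is an equidistant fisheye: a pixel r from the principal point sees the ray r / f radians off the axis. A picture is of the moment at which its call begins. There is no depth.
- sign_off(): hands the job in, once; it reports no verdict.
Trained networks look in the newest picture that a camera, given by its name, has taken for a name from the list of things; names that differ only in an ending like _2 or _b are one class to them, and where a whole thing is asked for, a point or a joint stands for the part that bears it (a point fixed in the world has none). Each returns a list of dicts, best first, with "conf" (0 to 1); they miss things now and then, are a little off and sometimes report something else, mostly with a low value. They report only what shows in the picture. A call takes as long as a camera call.
- masks_of(camera, target): "pixels" (400x640 bool, what is visible of it) and "centre" ([row, column] in pixels, amid what is visible of it).
The state is a dict: "clock": time; "qpos": joint angles; "qvel": joint speeds; "joint_efforts": joint torques, N m; "eef_pos": TCP position; "tcp_rot": TCP orientation; "contact_force": force on the tool from outside, world axes, zero at the start; "wrist_torque": the same for the moment, N m; "opening": opening from 0.0 (shut) to 1.0 (fully open).
Only numpy, scipy, OpenCV 4.12 (cv2) and the standard library are available. Lean on these libraries where they do the work, as an engineer would, in place of code of your own. Each camera call takes 0.05 s, during which the arm holds its last target.

## Working session

There is one attempt and no reset: what is moved stays moved. The work goes in short steps, Python scripts to look and compute and a shell command to move; the robot and the scene stay as the last step left them, time stands still between calls to the robot, and variables do not carry over. Pictures are saved under pics/ and viewed, and the job is handed in when it is done.

```bash
mkdir -p pics
cat > h.py <<'E'
import numpy as np,cv2
from rig import sense,grab_frame,sign_off,masks_of
def save(f,n): cv2.imwrite('pics/'+n,cv2.cvtColor(f['pixels'],cv2.COLOR_RGB2BGR))
def ray(f,u,v,fish=False):
    K=np.array(f['K']);E=np.array(f['extrinsics'])
    x=(u-K[0,2])/K[0,0];y=(v-K[1,2])/K[1,1]
    if fish:
        r=np.hypot(x,y); d=np.array([np.sin(r)*x/max(r,1e-9),np.sin(r)*y/max(r,1e-9),np.cos(r)])
    else: d=np.array([x,y,1.])
    d=E[:3,:3]@d
    return E[:3,3],d/np.linalg.norm(d)
def atz(f,u,v,z,fish=False):
    o,d=ray(f,u,v,fish); return o+d*(z-o[2])/d[2]
def proj(f,p,fish=False):
    K=np.array(f['K']);E=np.array(f['extrinsics'])
    q=E[:3,:3].T@(np.array(p,float)-E[:3,3])
    if fish:
        r=np.hypot(q[0],q[1]);th=np.arctan2(r,q[2]);x,y=q[0]/max(r,1e-9)*th,q[1]/max(r,1e-9)*th
    else: x,y=q[0]/q[2],q[1]/q[2]
    return K[0,0]*x+K[0,2],K[1,1]*y+K[1,2]
E
python3 - <<'E'
from h import *
s=sense();print(s)
for c in ['scene','side','wrist']:
    f=grab_frame(c);save(f,c+'0.png');print(c,np.round(f['K'],1).tolist(),np.round(f['extrinsics'],3).tolist())
E
```

```text
{'clock': 0.0, 'qpos': array([-2.41548329e-03,  3.53639279e-01,  1.63414813e+00, -2.29377501e-05,
        1.15518605e+00, -2.43269511e-03]), 'qvel': array([ 0.00010769,  0.00027038, -0.0032143 , -0.00061667,  0.00101094,
        0.00161598]), 'joint_efforts': array([-2.03471049e-03, -6.05236173e+01, -3.42063046e+01, -2.62302356e-04,
        9.48130677e-03,  3.61521288e-06]), 'eef_pos': array([ 6.24520795e+02, -1.57097057e-02,  2.30561229e+02]), 'tcp_rot': array([-3.14021181e+00,  1.76131403e-05,  1.57082283e+00]), 'contact_force': array([ 0.39838348,  0.15526324, -0.7113613 ]), 'wrist_torque': array([-0.02338879, -0.02815584, -0.02749174]), 'opening': 1.0016610934297263}
scene [[414.6, 0.0, 319.4], [0.0, 414.6, 201.6], [0.0, 0.0, 1.0]] [[-0.886, -0.2, 0.418, -17.889], [-0.464, 0.391, -0.795, 1010.585], [-0.004, -0.898, -0.44, 639.398], [0.0, 0.0, 0.0, 1.0]]
side [[472.3, 0.0, 318.9], [0.0, 472.3, 189.4], [0.0, 0.0, 1.0]] [[0.433, -0.454, 0.778, -572.928], [-0.901, -0.218, 0.375, -555.085], [-0.001, -0.864, -0.504, 796.861], [0.0, 0.0, 0.0, 1.0]]
wrist [[309.7, 0.0, 324.3], [0.0, 309.7, 202.1], [0.0, 0.0, 1.0]] [[1.0, 0.0, -0.002, 624.663], [-0.0, -0.948, -0.317, 82.16], [-0.002, 0.317, -0.948, 374.171], [0.0, 0.0, 0.0, 1.0]]
```

View pics/scene0.png

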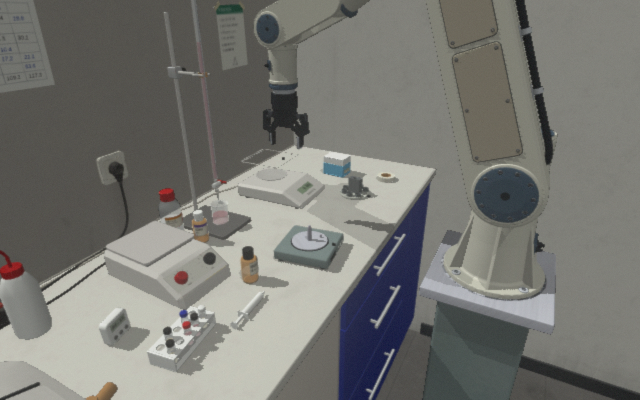

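View pics/side0.png

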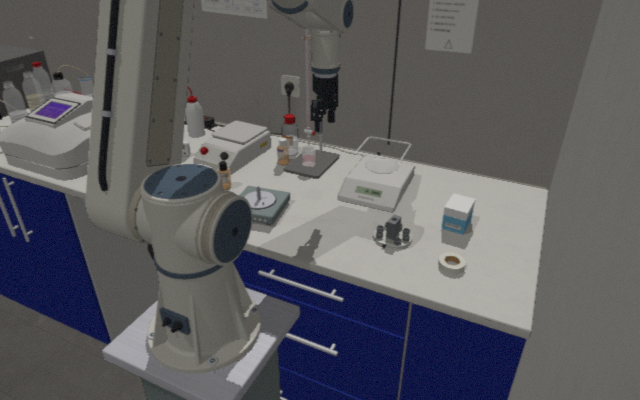

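View pics/wrist0.png

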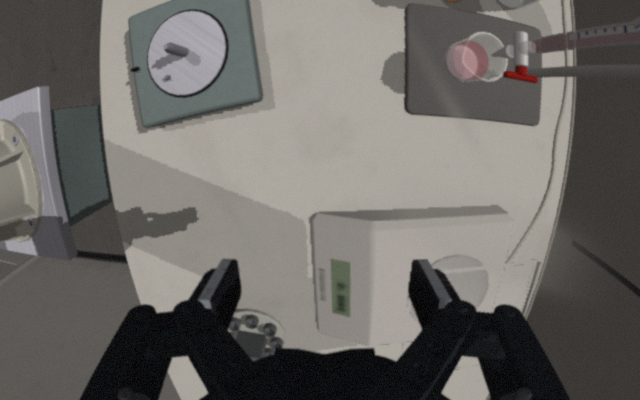

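The wrist view shows the sampler at (195,60), with shaft, pin and mark (135,69). The carousel is partly hidden at (255,335). Scene and side views show both. Next I'll use the networks and zoom in.

Run:
```python
from h import *
zt={'carousel_centre':31,'carousel_hole':0,'carousel_tab':8,'sampler':20,'shaft_top':85,'home_mark':43}
for c in ['scene','side','wrist']:
    f=grab_frame(c)
    for t in zt:
        for m in masks_of(c,t)[:2]:
            v,u=m['centre'];p=m['pixels'];ys,xs=np.nonzero(p)
            print(c,t,round(m['conf'],2),np.round([u,v]),p.sum(),[xs.min(),xs.max(),ys.min(),ys.max()],np.round(atz(f,u,v,zt[t],c=='wrist'),0))
    if c=='wrist':
        im=cv2.cvtColor(f['pixels'],cv2.COLOR_RGB2BGR)
        cv2.imwrite('pics/w_z.png',cv2.resize(im[0:140,110:290],None,fx=4.4,fy=4.2,interpolation=cv2.INTER_CUBIC))
    else:
        im=cv2.cvtColor(f['pixels'],cv2.COLOR_RGB2BGR)
        a=im[150:280,260:420] if c=='scene' else im[170:290,230:480]
        cv2.imwrite('pics/%s_z.png'%c,cv2.resize(a,None,fx=3.2 if c=='side' else 4.5,fy=3.2 if c=='side' else 4.5,interpolation=cv2.INTER_CUBIC))
```

```text
scene carousel_centre 0.9 [355. 190.] 505 [np.int64(340), np.int64(369), np.int64(175), np.int64(199)] [ 490. -225.   31.]
scene carousel_hole 0.92 [355. 189.] 519 [np.int64(340), np.int64(370), np.int64(176), np.int64(200)] [ 522. -304.    0.]
scene carousel_tab 0.95 [353. 187.] 494 [np.int64(340), np.int64(369), np.int64(176), np.int64(199)] [ 528. -300.    8.]
scene sampler 0.74 [310. 244.] 2140 [np.int64(274), np.int64(344), np.int64(226), np.int64(268)] [468. 142.  20.]
scene shaft_top 0.68 [309. 244.] 2145 [np.int64(274), np.int64(343), np.int64(225), np.int64(268)] [418. 237.  85.]
scene home_mark 0.72 [308. 243.] 2081 [np.int64(274), np.int64(343), np.int64(226), np.int64(268)] [457. 173.  43.]
side carousel_centre 0.97 [395. 234.] 887 [np.int64(373), np.int64(411), np.int64(215), np.int64(248)] [ 482. -280.   31.]
side carousel_hole 0.59 [389. 237.] 921 [np.int64(372), np.int64(412), np.int64(215), np.int64(248)] [ 502. -259.    0.]
side carousel_hole 0.56 [226. 175.] 237 [np.int64(218), np.int64(230), np.int64(162), np.int64(188)] [607. 380.   0.]
side carousel_tab 0.64 [39
[... 567 characters left out ...]
 carousel_hole 0.97 [253. 333.] 2021 [np.int64(228), np.int64(284), np.int64(308), np.int64(358)] [ 508. -270.   -0.]
wrist carousel_tab 0.93 [258. 335.] 2006 [np.int64(228), np.int64(284), np.int64(308), np.int64(359)] [ 518. -265.    8.]
wrist sampler 0.87 [191.  60.] 13968 [np.int64(128), np.int64(262), np.int64(0), np.int64(127)] [466. 142.  20.]
wrist shaft_top 0.71 [192.  60.] 13998 [np.int64(128), np.int64(262), np.int64(0), np.int64(127)] [497. 130.  85.]
wrist home_mark 0.74 [192.  59.] 13749 [np.int64(128), np.int64(262), np.int64(0), np.int64(126)] [479. 139.  43.]
wrist home_mark 0.5 [254. 332.] 2100 [np.int64(228), np.int64(284), np.int64(308), np.int64(360)] [ 523. -227.   43.]
```

View pics/w_z.png

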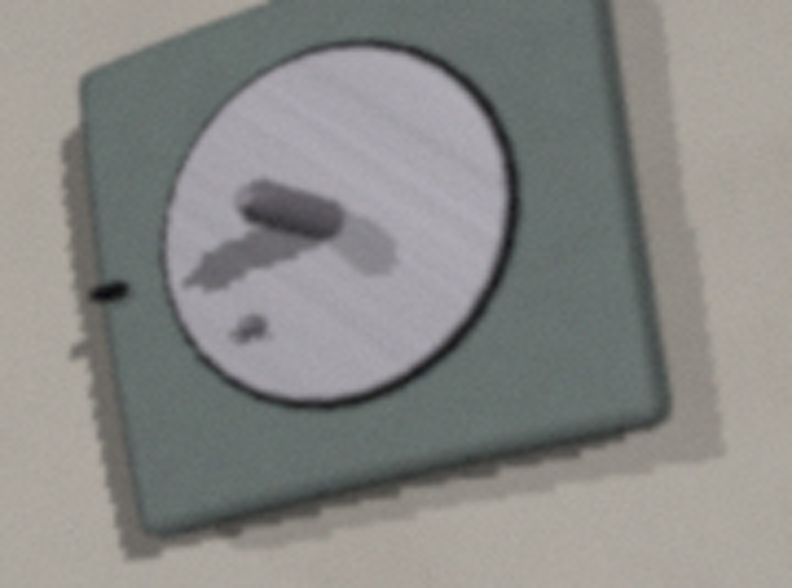

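View pics/scene_z.png

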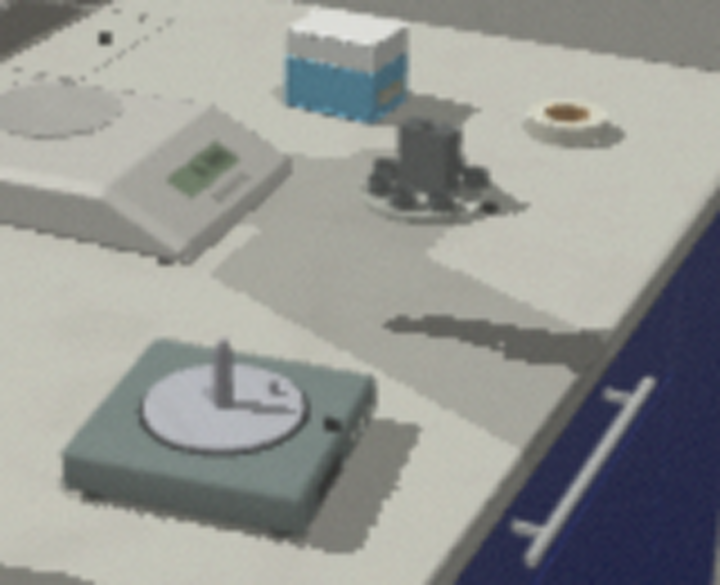

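View pics/side_z.png

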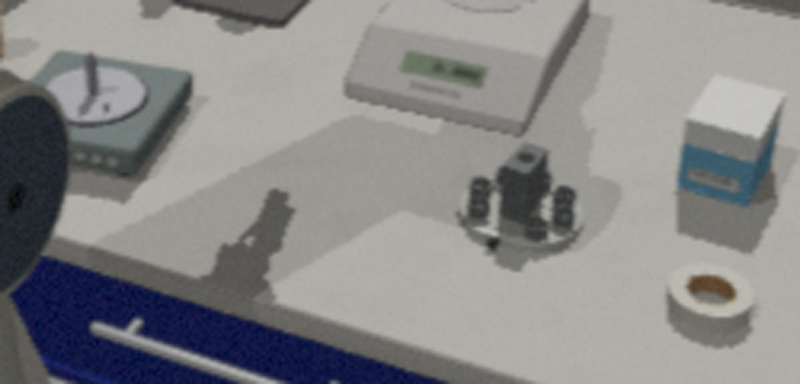

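Run:
```python
from h import *
f=grab_frame('wrist');Z=lambda u,v:(110+(u-1.7)/4.4,(v-1.6)/4.2)
im=cv2.cvtColor(f['pixels'],cv2.COLOR_RGB2HSV)
# platter fit: segment bright low-sat
a=f['pixels'].astype(int)
for p in range(0):pass
pts=[(163,230),(340,42),(517,190),(330,405),(180,310),(470,330),(205,120),(470,90)]
W=np.array([atz(f,*Z(*p),40,True)[:2] for p in pts])
A=np.c_[2*W,np.ones(len(W))];x=np.linalg.lstsq(A,(W**2).sum(1),rcond=None)[0]
r=np.sqrt(x[2]+x[0]**2+x[1]**2);print('wrist platter c',x[:2],r, np.linalg.norm(W-x[:2],axis=1).round(1))
c=x[:2]
print('shaft top',atz(f,*Z(245,193),85,True), 'base',atz(f,*Z(335,225),40,True))
for p,z in [((128,290),43),((92,294),43)]:
    q=atz(f,*Z(*p),z,True)[:2];print('mark',q,np.linalg.norm(q-c),np.degrees(np.arctan2(*(q-c)[::-1])))
for p,z in [((266,333),40),((245,325),48),((236,333),48),((250,322),48)]:
    q=atz(f,*Z(*p),z,True)[:2];print('pin',q,np.linalg.norm(q-c),np.degrees(np.arctan2(*(q-c)[::-1])))
f=grab_frame('side');Zs=lambda u,v:(230+(u-1)/3.2,170+(v-1)/3.2)
print('side tab',atz(f,*Zs(490,243),8),'hubtop',atz(f,*Zs(528,158),62),'shaft',atz(f,*Zs(90,56),85))
f=grab_frame('scene');Zc=lambda u,v:(260+(u-1.7)/4.5,150+(v-1.7)/4.5)
print('scene tab',atz(f,*Zc(492,207),8),'hubtop',atz(f,*Zc(430,128),62),'shaft',atz(f,*Zc(223,343),85),'mark',atz(f,*Zc(332,425),42),'pin top',atz(f,*Zc(275,382),48))
print(sense()['clock'])
```

```text
wrist platter c [467.16272035 148.62379867] 51.648668292483066 [52.1 51.7 52.  51.6 50.2 52.5 52.8 50.2]
shaft top [466.30994946 149.817568    85.        ] base [468.86807536 146.94860883  40.        ]
mark [405.37328783 137.58246337] 62.76818506581826 -169.86858159324854
mark [392.84625528 138.45502167] 75.00893951393614 -172.20856106722178
pin [447.89296004 119.21711421] 35.157883231660776 -123.23622568324538
pin [445.84452217 121.35829014] 34.61030957688078 -128.020935229554
pin [443.03917758 119.5030934 ] 37.814822376331875 -129.63829288102988
pin [447.38236305 121.98855532] 33.176779878861794 -126.59900159310357
side tab [ 444.7085081  -260.19481651    8.        ] hubtop [ 505.49688303 -270.18772936   62.        ] shaft [458.8296238  146.19110108  85.        ]
scene tab [ 447.47931932 -254.03249218    8.        ] hubtop [ 505.69713954 -261.03637965   62.        ] shaft [464.32126613 153.92042335  85.        ] mark [394.88708201 145.31358889  42.        ] pin top [444.0644301 125.0441178  48.       ]
1.35
```

```bash
python3 -m inch '[{"tx":-0.033,"ty":-0.015},{"tx":-0.033,"ty":-0.015},{"tx":-0.033,"ty":-0.015},{"tx":-0.033,"ty":-0.015},{"tx":-0.033,"ty":-0.015},{"tx":-0.033,"ty":-0.015},{"tx":-0.033,"ty":-0.015},{"tx":-0.033,"ty":-0.015}]'
python3 -m inch '[{"spin":-8.5},{"spin":-8.5},{"spin":-8.5},{"spin":-8.5},{"spin":-8.5},{"spin":-8.5},{"spin":-8.5},{"spin":-8.5}]'
python3 -m inch '[{"spin":-7.5},{"spin":-7.5},{},{},{},{},{},{}]'
python3 - <<'E'
from h import *
print(sense())
f=grab_frame('wrist');save(f,'wrist1.png')
for t in ['carousel_centre']:
    for m in masks_of('wrist',t)[:2]:
        v,u=m['centre'];print(m['conf'],u,v,m['pixels'].sum())
E
```

```text
{'clock': 1.35, 'qpos': array([-2.37040618e-03,  3.53012842e-01,  1.63339275e+00,  3.27433775e-05,
        1.15518479e+00, -2.41449431e-03]), 'qvel': array([-0.00073069,  0.00023518,  0.00079742, -0.00178822, -0.00103729,
       -0.00086113]), 'joint_efforts': array([ 5.15280390e-04, -6.05178380e+01, -3.42438304e+01,  9.86257919e-05,
        1.07407672e-03, -1.08151772e-05]), 'eef_pos': array([6.25011054e+02, 2.87373000e-02, 2.31276050e+02]), 'tcp_rot': array([ 3.14159031e+00, -2.99503722e-05,  1.57082719e+00]), 'contact_force': array([-0.27047165,  1.75341949, -0.21961067]), 'wrist_torque': array([-0.0201724 ,  0.024313  , -0.00843698]), 'opening': 0.997970159041539}
0.9 254.9 330.8 2049$[0]: bad value
$[0]: bad value
$[0]: bad value
```

View pics/wrist1.png

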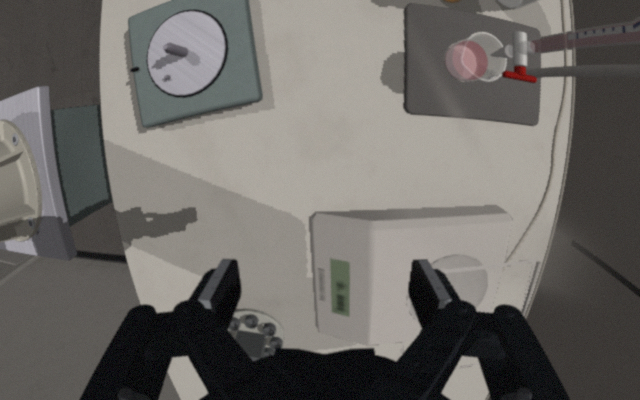

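The arm didn't move because the rows were refused. It seems every key must be given.

```bash
python3 -m inch '[{"gripper":0.085,"tx":-0.033,"ty":-0.015,"tz":0,"spin":0},{"gripper":0.085,"tx":-0.033,"ty":-0.015,"tz":0,"spin":0},{"gripper":0.085,"tx":-0.033,"ty":-0.015,"tz":0,"spin":0},{"gripper":0.085,"tx":-0.033,"ty":-0.015,"tz":0,"spin":0},{"gripper":0.085,"tx":-0.033,"ty":-0.015,"tz":0,"spin":0},{"gripper":0.085,"tx":-0.033,"ty":-0.015,"tz":0,"spin":0},{"gripper":0.085,"tx":-0.033,"ty":-0.015,"tz":0,"spin":0},{"gripper":0.085,"tx":-0.033,"ty":-0.015,"tz":0,"spin":0}]'
```

```text
clock: 2.25
eef_pos: [504.3, -265.3, 231.4]
tcp_rot: [3.141, 0.0, 1.571]
contact_force: [0.5, 1.6, -0.7]
opening: 0.995
```

```bash
python3 -m inch '[{"gripper":0.085,"tx":0,"ty":0,"tz":0,"spin":-8.5},{"gripper":0.085,"tx":0,"ty":0,"tz":0,"spin":-8.5},{"gripper":0.085,"tx":0,"ty":0,"tz":0,"spin":-8.5},{"gripper":0.085,"tx":0,"ty":0,"tz":0,"spin":-8.5},{"gripper":0.085,"tx":0,"ty":0,"tz":0,"spin":-8.5},{"gripper":0.085,"tx":0,"ty":0,"tz":0,"spin":-8.5},{"gripper":0.085,"tx":0,"ty":0,"tz":0,"spin":-8.5},{"gripper":0.085,"tx":0,"ty":0,"tz":0,"spin":-8.5}]'
python3 -m inch '[{"gripper":0.085,"tx":0,"ty":0,"tz":0,"spin":-7.5},{"gripper":0.085,"tx":0,"ty":0,"tz":0,"spin":-7.5},{"gripper":0.085,"tx":0,"ty":0,"tz":0,"spin":0},{"gripper":0.085,"tx":0,"ty":0,"tz":0,"spin":0},{"gripper":0.085,"tx":0,"ty":0,"tz":0,"spin":0},{"gripper":0.085,"tx":0,"ty":0,"tz":0,"spin":0},{"gripper":0.085,"tx":0,"ty":0,"tz":0,"spin":0},{"gripper":0.085,"tx":0,"ty":0,"tz":0,"spin":0}]'
python3 - <<'E'
from h import *
print(sense()['qpos'])
f=grab_frame('wrist');save(f,'wrist2.png')
for t in ['carousel_centre']:
    for m in masks_of('wrist',t)[:2]:
        v,u=m['centre'];ys,xs=np.nonzero(m['pixels']);print(m['conf'],u,v,m['pixels'].sum(),xs.min(),xs.max(),ys.min(),ys.max())
E
```

```text
clock: 3.05
eef_pos: [505.0, -264.0, 231.3]
tcp_rot: [-3.142, 0.0, 2.764]
contact_force: [-0.6, 0.5, -0.1]
opening: 0.997
clock: 3.85
eef_pos: [505.0, -264.0, 231.3]
tcp_rot: [-3.142, 0.0, 3.019]
contact_force: [0.0, 0.6, -0.0]
opening: 0.998
[-4.84325834e-01  2.67804573e-01  1.75347998e+00 -1.09509756e-05
  1.12029881e+00 -1.93235484e+00]
0.56 321.8 172.1 6132 275 364 121 215
```

View pics/wrist2.png

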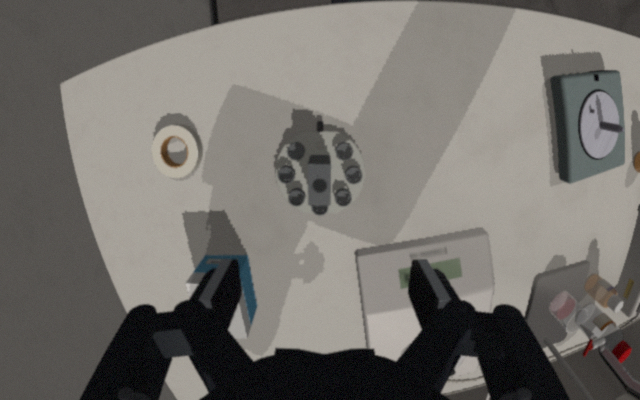

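Run:
```python
from h import *
f=grab_frame('wrist')
im=cv2.cvtColor(f['pixels'],cv2.COLOR_RGB2BGR)
a=cv2.resize(im[105:225,255:385],None,fx=5,fy=5,interpolation=cv2.INTER_CUBIC)
cv2.imwrite('pics/w2z.png',a)
print(proj(f,[505,-264,62],True),proj(f,[505,-264,0],True))
for m in masks_of('wrist','tip_box')[:2]:
    ys,xs=np.nonzero(m['pixels']);print(m['conf'],m['centre'],xs.min(),xs.max(),ys.min(),ys.max())
for u,v in [(195,256),(255,315),(190,283),(240,255)]: print('tip',u,v,atz(f,u,v,76,True),atz(f,u,v,0,True))
```

```text
(np.float64(323.8266294934246), np.float64(181.37198806897035)) (np.float64(323.9239085774186), np.float64(168.72852797348853))
0.94 [285.0, 243.3] 186 256 254 338
0.53 [173.1, 316.6] 275 364 122 214
tip 195 256 [ 570.33090125 -423.44786901   76.        ] [ 6.07533426e+02 -4.66708316e+02  5.68434189e-14]
tip 255 315 [ 659.64335343 -369.59791931   76.        ] [ 719.56106078 -399.16249949    0.        ]
tip 190 283 [ 607.06532591 -442.81796502   76.        ] [ 653.61065931 -491.00488383    0.        ]
tip 240 255 [ 573.47532166 -367.09269846   76.        ] [ 611.47757881 -396.02011609    0.        ]
```

View pics/w2z.png

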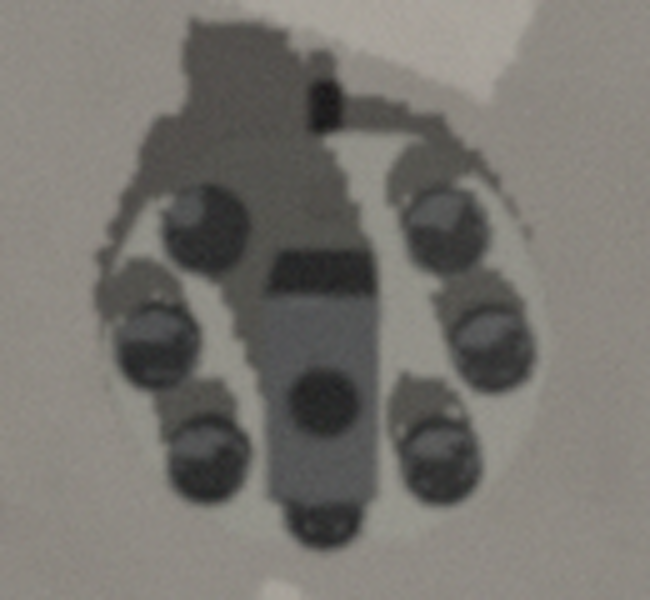

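Run:
```python
from h import *
f=grab_frame('wrist');Z=lambda u,v:(255+(u-2)/5,105+(v-2)/5)
s=sense();th=s['tcp_rot'][2];print(th,s['eef_pos'])
g=lambda u,v,z:atz(f,*Z(u,v),z,True)
b=g(324,403,62);t=g(325,82,8);print(b,t,np.linalg.norm((t-b)[:2]),np.degrees(np.arctan2(*(t-b)[1::-1])))
c=[g(265,297,62),g(379,297,62),g(377,502,62),g(265,502,62)]
m=np.mean(c,0);print('hub',m,[np.linalg.norm(c[i]-c[(i+1)%4]) for i in range(4)])
for i,j in [(3,0),(2,1)]:
    d=c[j]-c[i];print(np.degrees(np.arctan2(d[1],d[0])))
d=c[1]-c[0]; print(np.degrees(np.arctan2(d[1],d[0])), 'tool yaw',np.degrees(th))
```

```text
3.0193059951039922 [ 505.00378946 -264.00205976  231.27974635]
[ 508.54381519 -269.10868862   62.        ] [ 445.34877752 -261.72192654    8.        ] 63.62528617051877 173.33304574261518
hub [ 508.11359007 -269.59942276   62.        ] [np.float64(23.451879978458145), np.float64(44.55630511957402), np.float64(23.946632842955133), np.float64(44.59908496721052)]
172.0964544956655
172.7318911745035
82.88804989574909 tool yaw 172.99349057800595
```

```bash
python3 -m inch '[{"gripper":0.085,"tx":-0.0035,"ty":-0.004,"tz":0.025,"spin":0},{"gripper":0.085,"tx":0,"ty":0,"tz":0.025,"spin":0},{"gripper":0.085,"tx":0,"ty":0,"tz":0.025,"spin":0},{"gripper":0.085,"tx":0,"ty":0,"tz":0.025,"spin":0},{"gripper":0.085,"tx":0,"ty":0,"tz":0.025,"spin":0},{"gripper":0.085,"tx":0,"ty":0,"tz":0.025,"spin":0},{"gripper":0.085,"tx":0,"ty":0,"tz":0.025,"spin":0},{"gripper":0.085,"tx":0,"ty":0,"tz":0,"spin":0}]'
python3 - <<'E'
from h import *
f=grab_frame('wrist');save(f,'wrist3.png');print(sense()['eef_pos'])
E
```

```text
clock: 4.9
eef_pos: [505.9, -267.3, 53.4]
tcp_rot: [3.14, -0.005, 3.019]
contact_force: [-0.3, -0.2, -0.1]
opening: 0.993
[ 506.99762015 -267.8628465    55.1578554 ]
```

View pics/wrist3.png

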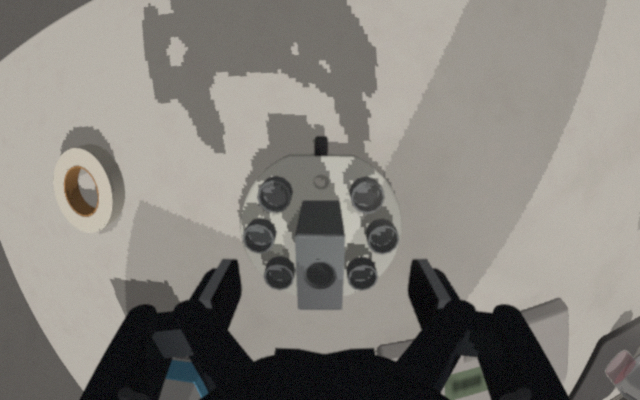

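Run:
```python
from h import *
f=grab_frame('wrist');s=sense();print(s['eef_pos'],s['clock'])
b=atz(f,320.5,275,62,True);t=atz(f,321,137,8,True);h=atz(f,321,182,8,True);print(b,t,h)
d=(b-s['eef_pos'])[:2];x=np.array([np.cos(3.0193),np.sin(3.0193)]);y=np.array([x[1],-x[0]]);print(d@x,d@y)
for q in(t,h):
    e=(q-b)[:2];print(np.linalg.norm(e),np.degrees(np.arctan2(e[1],e[0])))
for u in (298,342): print((atz(f,u,300,62,True)-s['eef_pos'])[:2]@y)
```

```text
[ 507.94974947 -268.35915195   56.41217304] 5.0
[ 510.38913388 -269.67784789   62.        ] [ 446.93208074 -261.8908669     8.        ] [ 475.4438178  -265.47560854    8.        ]
-2.5820311919360908 -1.0112715864321318
63.93304831300439 173.00406095796367
35.197072773015144 173.1430011997214
-13.306761887461379
10.515991242546926
```

```bash
python3 -m inch '[{"gripper":0.085,"tx":-0.0015,"ty":-0.0012,"tz":0.010,"spin":0},{"gripper":0.085,"tx":0,"ty":0,"tz":0.010,"spin":0},{"gripper":0.085,"tx":0,"ty":0,"tz":0.008,"spin":0},{"gripper":0.02,"tx":0,"ty":0,"tz":0,"spin":0},{"gripper":0.02,"tx":0,"ty":0,"tz":0,"spin":0},{"gripper":0.02,"tx":0,"ty":0,"tz":0,"spin":0},{"gripper":0.02,"tx":0,"ty":0,"tz":0,"spin":0},{"gripper":0.02,"tx":0,"ty":0,"tz":0,"spin":0}]' 60
python3 -m inch '[{"gripper":0.015,"tx":0,"ty":0,"tz":0,"spin":0},{"gripper":0.015,"tx":0,"ty":0,"tz":0,"spin":0},{"gripper":0.015,"tx":0,"ty":0,"tz":0,"spin":0},{"gripper":0.015,"tx":0,"ty":0,"tz":0,"spin":0},{"gripper":0.015,"tx":0,"ty":0,"tz":0,"spin":0},{"gripper":0.015,"tx":0,"ty":0,"tz":0,"spin":0},{"gripper":0.015,"tx":0,"ty":0,"tz":0,"spin":0},{"gripper":0.015,"tx":0,"ty":0,"tz":0,"spin":0}]' 60
```

```text
clock: 5.8
eef_pos: [509.8, -270.1, 28.8]
tcp_rot: [-3.141, 0.001, 3.019]
contact_force: [-0.5, -0.5, 4.7]
opening: 0.273
clock: 6.6
eef_pos: [509.7, -270.0, 28.8]
tcp_rot: [-3.141, 0.001, 3.019]
contact_force: [0.3, -0.2, 5.1]
opening: 0.271
```

```bash
python3 -m inch '[{"gripper":0.015,"tx":0,"ty":0,"tz":-0.01,"spin":0},{"gripper":0.015,"tx":0,"ty":0,"tz":-0.02,"spin":0},{"gripper":0.015,"tx":0,"ty":0,"tz":-0.025,"spin":0},{"gripper":0.015,"tx":0,"ty":0,"tz":-0.025,"spin":0},{"gripper":0.015,"tx":0,"ty":0,"tz":-0.025,"spin":0},{"gripper":0.015,"tx":0,"ty":0,"tz":-0.025,"spin":0},{"gripper":0.015,"tx":0,"ty":0,"tz":-0.015,"spin":0},{"gripper":0.015,"tx":0,"ty":0,"tz":0,"spin":0}]'
python3 - <<'E'
from h import *
f=grab_frame('wrist');save(f,'wrist4.png');f=grab_frame('side');save(f,'side4.png');s=sense();print(s['eef_pos'],s['contact_force'],s['opening'])
E
```

```text
clock: 7.4
eef_pos: [510.3, -270.2, 175.6]
tcp_rot: [-3.14, 0.003, 3.019]
contact_force: [-0.4, 0.1, -3.1]
opening: 0.272
[ 508.93110749 -269.49107749  173.01126179] [-0.78971015  0.11545373 -3.07790004] 0.272969963815458
```

View pics/wrist4.png

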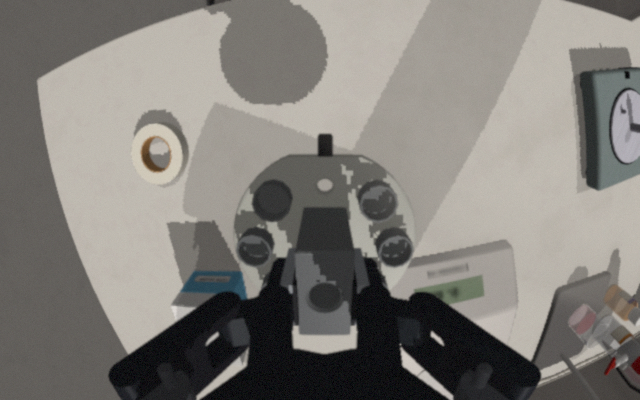

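View pics/side4.png

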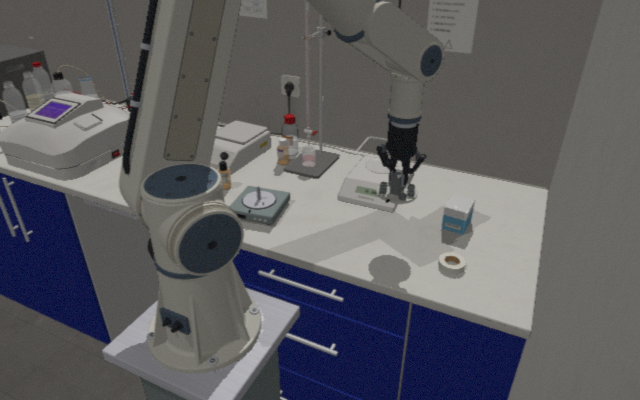

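```bash
python3 -m inch '[{"gripper":0.015,"tx":0.002,"ty":0.014,"tz":0,"spin":0},{"gripper":0.015,"tx":0.003,"ty":0.024,"tz":0,"spin":0},{"gripper":0.015,"tx":0.003,"ty":0.025,"tz":0,"spin":0},{"gripper":0.015,"tx":0.003,"ty":0.025,"tz":0,"spin":0},{"gripper":0.015,"tx":0.003,"ty":0.025,"tz":0,"spin":0},{"gripper":0.015,"tx":0.003,"ty":0.025,"tz":0,"spin":0},{"gripper":0.015,"tx":0.003,"ty":0.025,"tz":0,"spin":0},{"gripper":0.015,"tx":0.003,"ty":0.025,"tz":0,"spin":0}]'
python3 -m inch '[{"gripper":0.015,"tx":0.003,"ty":0.025,"tz":0,"spin":0},{"gripper":0.015,"tx":0.003,"ty":0.025,"tz":0,"spin":0},{"gripper":0.015,"tx":0.003,"ty":0.025,"tz":0,"spin":0},{"gripper":0.015,"tx":0.003,"ty":0.014,"tz":0,"spin":0},{"gripper":0.015,"tx":0,"ty":0.010,"tz":0,"spin":0},{"gripper":0.015,"tx":0,"ty":0,"tz":0,"spin":0},{"gripper":0.015,"tx":0,"ty":0,"tz":0,"spin":0},{"gripper":0.015,"tx":0,"ty":0,"tz":0,"spin":0}]'
python3 - <<'E'
from h import *
f=grab_frame('wrist');save(f,'wrist5.png');s=sense();print(s['eef_pos'],s['tcp_rot'])
im=cv2.imread('pics/wrist5.png');cv2.imwrite('pics/w5z.png',cv2.resize(im[90:250,400:600],None,fx=3.6,fy=3.6,interpolation=cv2.INTER_CUBIC))
print(np.round(f['extrinsics'],3).tolist())
E
```

```text
clock: 8.3
eef_pos: [508.1, -78.5, 172.0]
tcp_rot: [3.141, -0.003, 3.019]
contact_force: [0.6, -0.3, -2.4]
opening: 0.273
clock: 9.1
eef_pos: [509.5, 18.6, 173.2]
tcp_rot: [-3.141, -0.0, 3.019]
contact_force: [0.4, 0.2, -2.6]
opening: 0.272
[509.58040003  18.56893345 173.21643684] [-3.14138152e+00 -7.26694970e-05  3.01849723e+00]
[[0.123, 0.941, 0.314, 428.633], [0.992, -0.116, -0.04, 29.32], [-0.001, 0.316, -0.949, 316.737], [0.0, 0.0, 0.0, 1.0]]
```

View pics/wrist5.png

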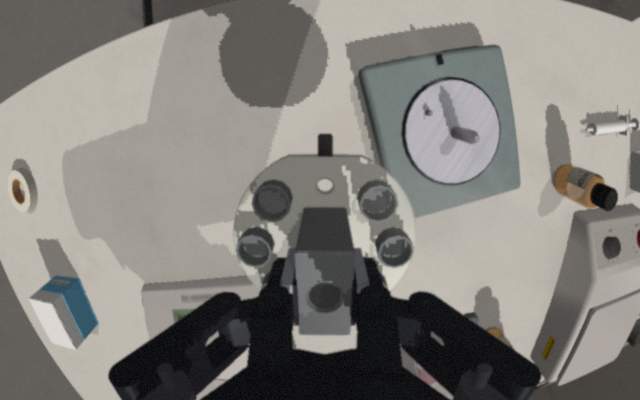

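View pics/w5z.png

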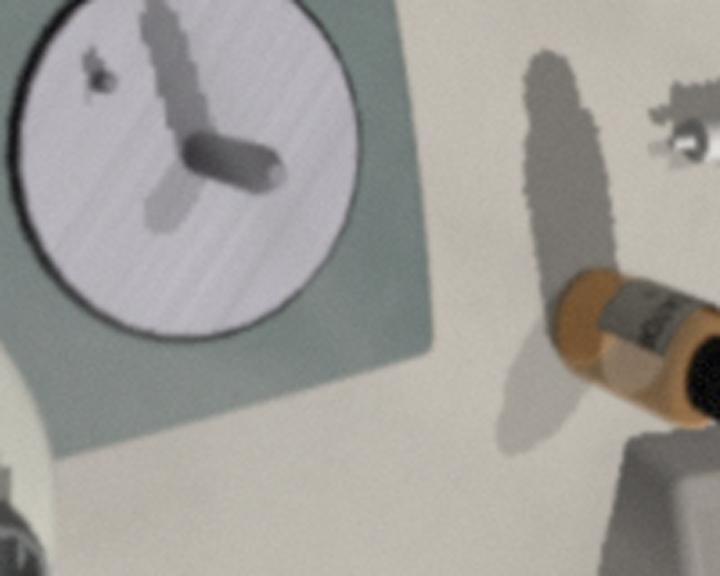

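Run:
```python
from h import *
im=cv2.imread('pics/wrist5.png');cv2.imwrite('pics/w5z.png',cv2.resize(im[40:200,355:525],None,fx=4,fy=3.7,interpolation=cv2.INTER_CUBIC))
print(sense()['clock'])
```

```text
9.15
```

View pics/w5z.png

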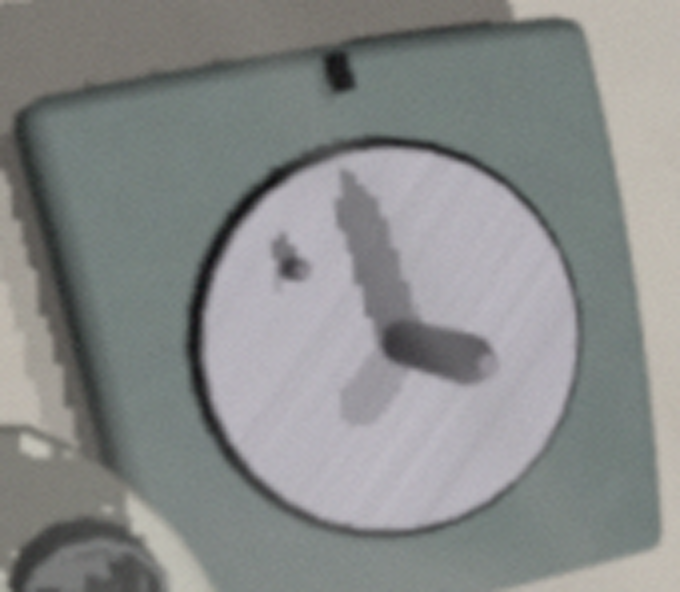

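Run:
```python
from h import *
f=grab_frame('wrist');s=sense();th=s['tcp_rot'][2];P=s['eef_pos'];print(P)
Z=lambda u,v:(355+(u-1.5)/4,40+(v-1.35)/3.7)
g=lambda p,z:atz(f,*Z(*p),z,True)
st=g((487,359),85);print('shafttop',st,'base',g((398,340),40))
pts=[(203,330),(578,335),(390,146),(385,530),(255,195),(520,195),(505,485),(260,465)]
W=np.array([g(p,40)[:2] for p in pts]);A=np.c_[2*W,np.ones(len(W))];x=np.linalg.lstsq(A,(W**2).sum(1),rcond=None)[0];c=x[:2]
print('platter',c,np.sqrt(x[2]+c@c),np.linalg.norm(W-c,axis=1).round(1))
C=(c+st[:2])/2
for n,p,z in [('mark in',(345,91),43),('mark out',(334,54),43),('pin base',(286,263),40),('pintop',(302,268),48)]:
    q=g(p,z)[:2];print(n,q,np.linalg.norm(q-C),np.degrees(np.arctan2(*(q-C)[::-1])))
x=np.array([np.cos(th),np.sin(th)]);y=np.array([x[1],-x[0]])
u0=P[2]-28.8
b=atz(f,325,296,u0+62,True);h=atz(f,325,185,u0+8,True);t=atz(f,325,135,u0+8,True)
for n,q in [('bore',b),('hole',h),('tab',t)]: d=(q-P)[:2];print(n,q,d@x,d@y)
for fx in ('scene','side'):
    k=grab_frame(fx);im=cv2.cvtColor(k['pixels'],cv2.COLOR_RGB2BGR)
    u,v=map(int,proj(k,[467,149,50]));cv2.imwrite(f'pics/{fx}5z.png',cv2.resize(im[v-40:v+40,u-60:u+60],None,fx=6,fy=6,interpolation=cv2.INTER_CUBIC));print(fx,u-60,v-40)
```

```text
[509.59165852  18.61117154 173.27385326]
shafttop [465.07892515 148.78717845  85.        ] base [465.73833384 147.85343255  40.        ]
platter [465.20549422 149.13002623] 49.95591480026439 [50.  49.9 49.2 51.  51.2 49.9 50.  48.4]
mark in [402.10002864 138.40193713] 63.91994815198754 -170.49379189619722
mark out [392.68205753 136.80498935] 73.47233464785643 -170.47850882577615
pin base [444.50610338 120.74973219] 34.95124087528408 -126.18721373871831
pintop [445.48867055 121.82290386] 33.50533886235722 -125.91464077222975
bore [507.70058036  19.72250363 206.47385326] 2.0133000622099204 0.8705506847232007
hole [473.26379823  24.04372656 152.47385326] 36.72009569376202 0.9277174522929033
tab [445.93913817  27.42128072 152.47385326] 64.25271070709678 0.9222459029412999
scene 249 195
side 199 155
```

View pics/scene5z.png

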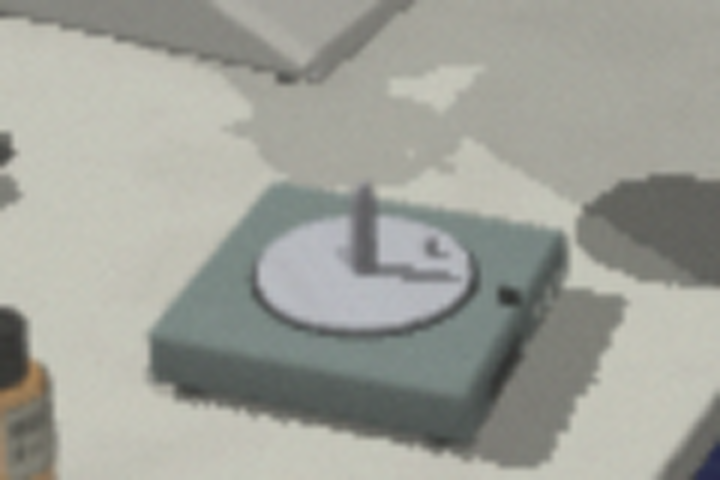

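View pics/side5z.png

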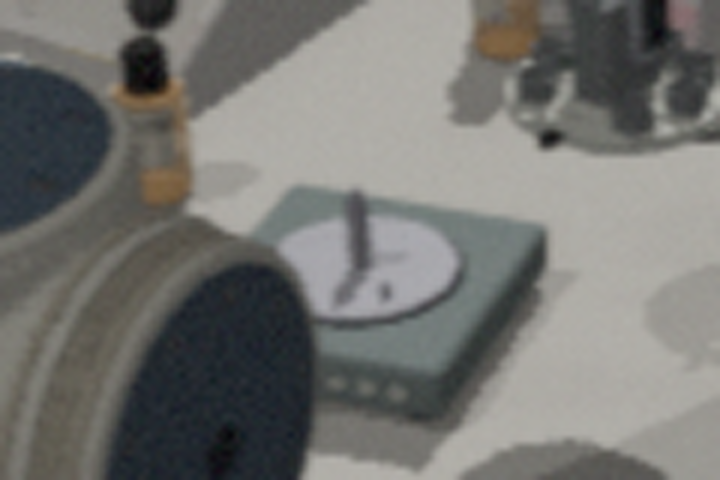

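Run:
```python
from h import *
im=cv2.imread('pics/wrist5.png');cv2.imwrite('pics/w5h.png',cv2.resize(im[120:350,225:425],None,fx=3.5,fy=2.6*1,interpolation=cv2.INTER_CUBIC))
```

```text
(no output)
```

View pics/w5h.png

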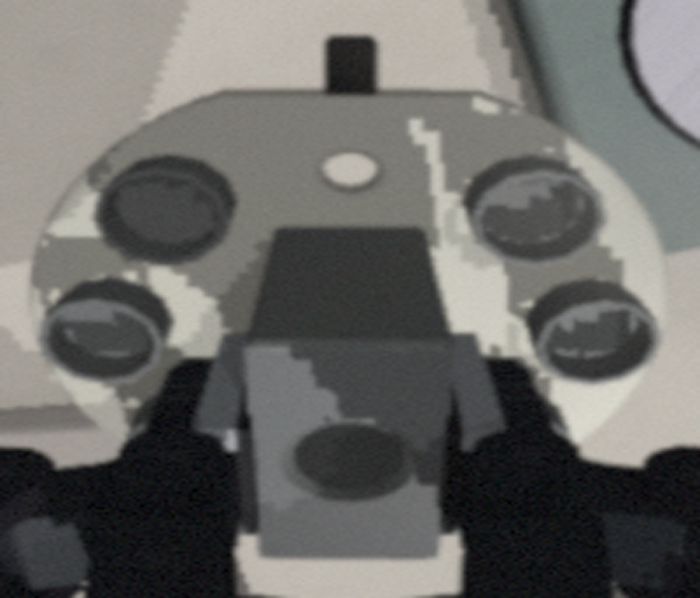

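Run:
```python
from h import *
f=grab_frame('wrist');s=sense();th=s['tcp_rot'][2];P=s['eef_pos']
x=np.array([np.cos(th),np.sin(th)]);y=np.array([x[1],-x[0]])
for dz in (-3,0,3):
  u0=P[2]-28.8+dz
  print(dz)
  for n,u,v,z,o in [('bore',325.6,296.9,62,0),('front',325,250.8,62,22),('back',325,333.5,62,-22),('hole',325,185,8,34),('tab',325,134.6,8,60)]:
    d=(atz(f,u,v,u0+z,True)-P)[:2];print(n,round(d@x-o,2),round(d@y,2))
```

```text
-3
bore -0.66 1.09
front 0.75 0.81
back -1.16 0.84
hole 1.9 0.9
tab 4.16 0.9
0
bore 1.52 1.08
front 2.31 0.81
back 1.62 0.83
hole 2.72 0.89
tab 4.47 0.89
3
bore 3.7 1.07
front 3.87 0.8
back 4.39 0.83
hole 3.54 0.89
tab 4.78 0.89
```

```bash
python3 -m inch '[{"gripper":0.015,"tx":0.004,"ty":0.008,"tz":0,"spin":0},{"gripper":0.015,"tx":0.008,"ty":0.017,"tz":0,"spin":0},{"gripper":0.015,"tx":0.009,"ty":0.019,"tz":0,"spin":0},{"gripper":0.015,"tx":0.009,"ty":0.019,"tz":0,"spin":0},{"gripper":0.015,"tx":0.009,"ty":0.019,"tz":0,"spin":0},{"gripper":0.015,"tx":0.009,"ty":0.018,"tz":0,"spin":0},{"gripper":0.015,"tx":0.007,"ty":0.016,"tz":0,"spin":0},{"gripper":0.015,"tx":0.004,"ty":0.008,"tz":0,"spin":0}]'
python3 -m inch '[{"gripper":0.015,"tx":0,"ty":0,"tz":0,"spin":-5},{"gripper":0.015,"tx":0,"ty":0,"tz":0,"spin":-8},{"gripper":0.015,"tx":0,"ty":0,"tz":0,"spin":-8},{"gripper":0.015,"tx":0,"ty":0,"tz":0,"spin":-8},{"gripper":0.015,"tx":0,"ty":0,"tz":0,"spin":-8},{"gripper":0.015,"tx":0,"ty":0,"tz":0,"spin":-8},{"gripper":0.015,"tx":0,"ty":0,"tz":0,"spin":-8},{"gripper":0.015,"tx":0,"ty":0,"tz":0,"spin":-8}]'
python3 -m inch '[{"gripper":0.015,"tx":0,"ty":0,"tz":0.01,"spin":-8},{"gripper":0.015,"tx":0,"ty":0,"tz":0.01,"spin":-4},{"gripper":0.015,"tx":0,"ty":0,"tz":0.01,"spin":0},{"gripper":0.015,"tx":0,"ty":0,"tz":0.01,"spin":0},{"gripper":0.015,"tx":0,"ty":0,"tz":0.008,"spin":0},{"gripper":0.015,"tx":0,"ty":0,"tz":0,"spin":0},{"gripper":0.015,"tx":0,"ty":0,"tz":0,"spin":0},{"gripper":0.015,"tx":0,"ty":0,"tz":0,"spin":0}]'
cat > look.py <<'E'
from h import *
import sys
n=sys.argv[1]
for c in ('scene','side'):
    k=grab_frame(c);im=cv2.cvtColor(k['pixels'],cv2.COLOR_RGB2BGR)
    u,v=map(int,proj(k,[466,149,80]));u0=max(u-50,0);v0=v-50;cv2.imwrite(f'pics/{c}{n}z.png',cv2.resize(im[v0:v+50,u0:u+50],None,fx=6,fy=6,interpolation=cv2.INTER_CUBIC));print(c,u0,v0)
f=grab_frame('wrist');save(f,f'wrist{n}.png');s=sense();print(s['clock'],s['eef_pos'],s['tcp_rot'],s['contact_force'],s['wrist_torque'],s['qpos'])
E
python3 look.py 6
```

```text
clock: 10.15
eef_pos: [465.5, 151.1, 173.3]
tcp_rot: [3.141, -0.0, 3.02]
contact_force: [1.6, 0.1, -1.6]
opening: 0.272
clock: 10.95
eef_pos: [466.0, 149.6, 173.3]
tcp_rot: [3.142, -0.0, -2.193]
contact_force: [-0.6, 0.6, -2.3]
opening: 0.272
clock: 11.75
eef_pos: [466.5, 149.7, 125.6]
tcp_rot: [-3.141, 0.0, -1.99]
contact_force: [-0.3, -0.0, -2.5]
opening: 0.273
scene 259 176
side 208 137
11.9 [466.41164153 149.69925198 125.66684124] [-3.14102589e+00  4.96128816e-04 -1.98982639e+00] [ 0.21467057  0.9159597  -2.06571571] [ 0.04306909 -0.06010444  0.01864204] [ 3.07514852e-01  2.81988544e-01  2.01296428e+00 -7.55148239e-06
  8.45886612e-01 -2.41504259e+00]
```

View pics/scene6z.png

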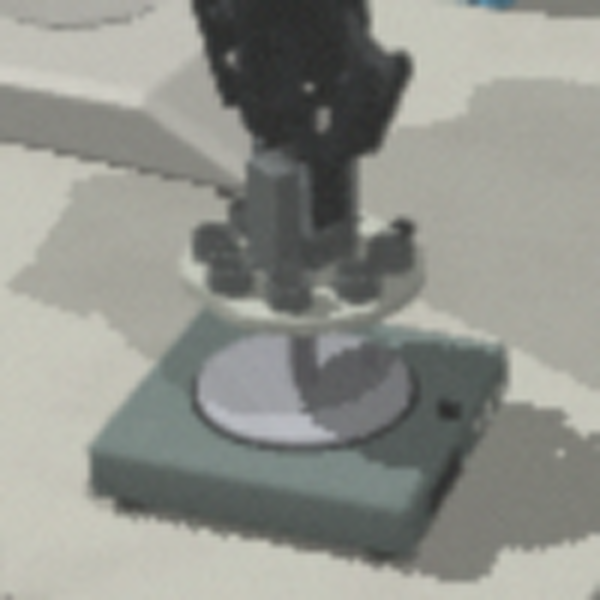

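View pics/side6z.png

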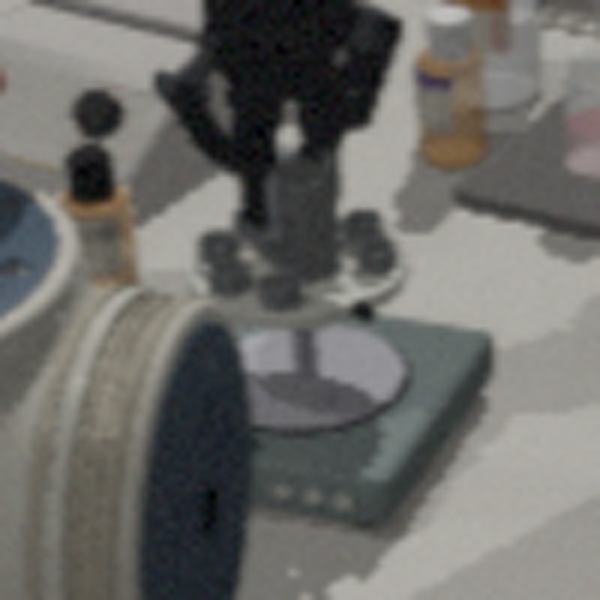

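View pics/wrist6.png

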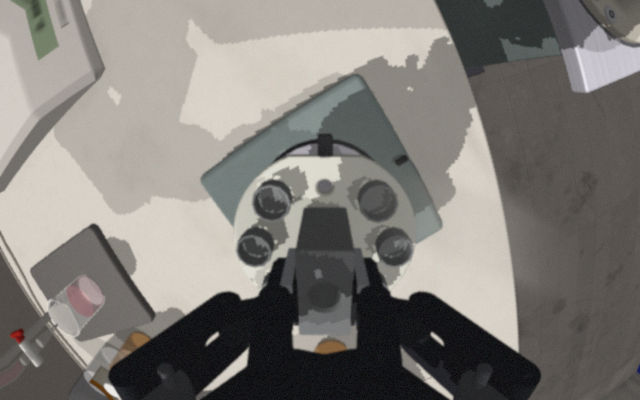

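```bash
python3 -m inch '[{"gripper":0.015,"tx":0,"ty":0,"tz":0.004,"spin":0},{"gripper":0.015,"tx":0,"ty":0,"tz":0.004,"spin":0},{"gripper":0.015,"tx":0,"ty":0,"tz":0.003,"spin":0},{"gripper":0.015,"tx":0,"ty":0,"tz":0.003,"spin":0},{"gripper":0.015,"tx":0,"ty":0,"tz":0.002,"spin":0},{"gripper":0.015,"tx":0,"ty":0,"tz":0.002,"spin":0},{"gripper":0.015,"tx":0,"ty":0,"tz":0,"spin":0},{"gripper":0.015,"tx":0,"ty":0,"tz":0,"spin":0}]'
python3 -c "
from h import *
s=sense();print(s['eef_pos'],s['contact_force'],s['wrist_torque'])"
```

```text
clock: 12.7
eef_pos: [466.1, 149.6, 107.2]
tcp_rot: [3.142, -0.0, -1.99]
contact_force: [0.4, 0.3, -2.1]
opening: 0.273
[466.11828313 149.62362952 107.24966406] [ 0.37046486  0.28193058 -2.09080499] [ 0.01719702 -0.00482814  0.01753874]
```

```bash
python3 -m inch '[{"gripper":0.015,"tx":0,"ty":0,"tz":0.002,"spin":0},{"gripper":0.015,"tx":0,"ty":0,"tz":0.002,"spin":0},{"gripper":0.015,"tx":0,"ty":0,"tz":0.002,"spin":0},{"gripper":0.015,"tx":0,"ty":0,"tz":0.002,"spin":0},{"gripper":0.015,"tx":0,"ty":0,"tz":0.002,"spin":0},{"gripper":0.015,"tx":0,"ty":0,"tz":0,"spin":0},{"gripper":0.015,"tx":0,"ty":0,"tz":0,"spin":0},{"gripper":0.015,"tx":0,"ty":0,"tz":0,"spin":0}]'
python3 look.py 7
```

```text
clock: 13.5
eef_pos: [466.2, 149.6, 97.3]
tcp_rot: [-3.142, 0.0, -1.99]
contact_force: [-0.6, -0.5, -2.3]
opening: 0.272
scene 259 176
side 208 137
13.65 [466.14214832 149.63910236  97.35326768] [-3.14153766e+00  7.43241276e-05 -1.98972313e+00] [ 0.57992167 -0.00728103 -3.08630394] [-0.06329509 -0.00970239 -0.02615369] [ 3.07547097e-01  3.27321529e-01  2.03211144e+00  2.70032670e-05
  7.82069208e-01 -2.41513791e+00]
```

View pics/wrist7.png

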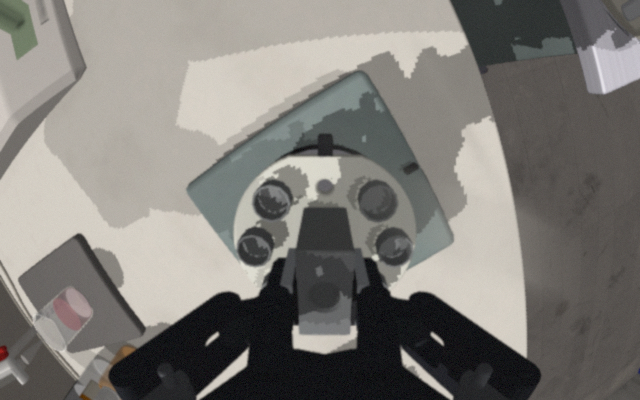

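View pics/side7z.png

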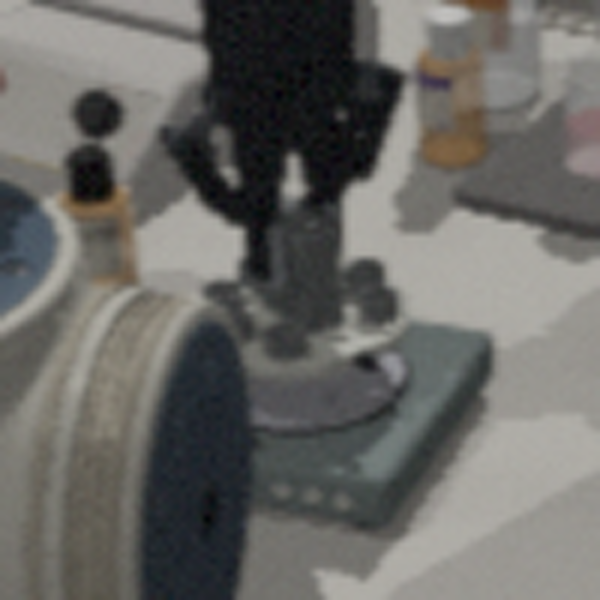

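```bash
python3 -m inch '[{"gripper":0.015,"tx":0,"ty":0,"tz":0.004,"spin":0},{"gripper":0.015,"tx":0,"ty":0,"tz":0.004,"spin":0},{"gripper":0.015,"tx":0,"ty":0,"tz":0.004,"spin":0},{"gripper":0.015,"tx":0,"ty":0,"tz":0.003,"spin":0},{"gripper":0.015,"tx":0,"ty":0,"tz":0.002,"spin":0},{"gripper":0.015,"tx":0,"ty":0,"tz":0.001,"spin":0},{"gripper":0.015,"tx":0,"ty":0,"tz":0,"spin":0},{"gripper":0.015,"tx":0,"ty":0,"tz":0,"spin":0}]'
python3 -m inch '[{"gripper":0.015,"tx":0,"ty":0,"tz":0.0005,"spin":0},{"gripper":0.015,"tx":0,"ty":0,"tz":0.0005,"spin":0},{"gripper":0.015,"tx":0,"ty":0,"tz":0.0005,"spin":0},{"gripper":0.015,"tx":0,"ty":0,"tz":0,"spin":0},{"gripper":0.015,"tx":0,"ty":0,"tz":0,"spin":0},{"gripper":0.015,"tx":0,"ty":0,"tz":0,"spin":0},{"gripper":0.015,"tx":0,"ty":0,"tz":0,"spin":0},{"gripper":0.015,"tx":0,"ty":0,"tz":0,"spin":0}]'
python3 -c "
from h import *
s=sense();print(s['eef_pos'],s['contact_force'],s['wrist_torque'])"
```

```text
clock: 14.45
eef_pos: [466.1, 149.6, 79.3]
tcp_rot: [3.142, -0.0, -1.99]
contact_force: [-0.0, 0.4, -2.4]
opening: 0.27
clock: 15.25
eef_pos: [466.1, 149.6, 77.8]
tcp_rot: [-3.142, 0.0, -1.99]
contact_force: [0.6, -0.3, -3.1]
opening: 0.275
[466.12780837 149.62713611  77.80875048] [ 0.63074971 -0.26147916 -3.08235085] [-0.03312685  0.01474364  0.00717671]
```

```bash
python3 -m inch '[{"gripper":0.015,"tx":0,"ty":0,"tz":0.0005,"spin":0},{"gripper":0.015,"tx":0,"ty":0,"tz":0,"spin":0},{"gripper":0.015,"tx":0,"ty":0,"tz":0.0005,"spin":0},{"gripper":0.015,"tx":0,"ty":0,"tz":0,"spin":0},{"gripper":0.015,"tx":0,"ty":0,"tz":0.0003,"spin":0},{"gripper":0.015,"tx":0,"ty":0,"tz":0,"spin":0},{"gripper":0.015,"tx":0,"ty":0,"tz":0,"spin":0},{"gripper":0.015,"tx":0,"ty":0,"tz":0,"spin":0}]'
```

```text
clock: 16.05
eef_pos: [466.2, 149.7, 76.6]
tcp_rot: [-3.141, 0.0, -1.99]
contact_force: [0.3, 0.1, -0.5]
opening: 0.269
```

```bash
python3 -m inch '[{"gripper":0.015,"tx":0,"ty":0,"tz":0.0003,"spin":0},{"gripper":0.015,"tx":0,"ty":0,"tz":0,"spin":0},{"gripper":0.015,"tx":0,"ty":0,"tz":0,"spin":0},{"gripper":0.015,"tx":0,"ty":0,"tz":0,"spin":0},{"gripper":0.015,"tx":0,"ty":0,"tz":0,"spin":0},{"gripper":0.015,"tx":0,"ty":0,"tz":0,"spin":0},{"gripper":0.015,"tx":0,"ty":0,"tz":0,"spin":0},{"gripper":0.015,"tx":0,"ty":0,"tz":0,"spin":0}]'
```

```text
clock: 16.85
eef_pos: [466.2, 149.7, 76.2]
tcp_rot: [-3.141, 0.0, -1.99]
contact_force: [-0.1, -0.1, 1.6]
opening: 0.275
```

```bash
python3 -m inch '[{"gripper":0.015,"tx":0,"ty":0,"tz":0,"spin":1},{"gripper":0.015,"tx":0,"ty":0,"tz":0,"spin":1},{"gripper":0.015,"tx":0,"ty":0,"tz":0,"spin":1},{"gripper":0.015,"tx":0,"ty":0,"tz":0,"spin":1},{"gripper":0.015,"tx":0,"ty":0,"tz":0,"spin":1},{"gripper":0.015,"tx":0,"ty":0,"tz":0,"spin":1},{"gripper":0.015,"tx":0,"ty":0,"tz":0,"spin":0},{"gripper":0.015,"tx":0,"ty":0,"tz":0,"spin":0}]'
python3 -c "
from h import *
s=sense();print(s['eef_pos'],s['contact_force'],s['wrist_torque'])"
```

```text
clock: 17.65
eef_pos: [466.1, 149.7, 76.1]
tcp_rot: [3.141, 0.0, -2.094]
contact_force: [2.1, -0.5, -1.1]
opening: 0.274
[466.09320687 149.71103911  76.07140719] [ 2.1149548  -0.45159879 -1.06798182] [ 0.05721116 -0.41412733  0.04329906]
```

```bash
python3 -m inch '[{"gripper":0.015,"tx":0,"ty":0,"tz":0,"spin":1},{"gripper":0.015,"tx":0,"ty":0,"tz":0,"spin":1},{"gripper":0.015,"tx":0,"ty":0,"tz":0,"spin":1},{"gripper":0.015,"tx":0,"ty":0,"tz":0,"spin":1},{"gripper":0.015,"tx":0,"ty":0,"tz":0,"spin":0},{"gripper":0.015,"tx":0,"ty":0,"tz":0,"spin":0},{"gripper":0.015,"tx":0,"ty":0,"tz":0,"spin":0},{"gripper":0.015,"tx":0,"ty":0,"tz":0,"spin":0}]'
python3 -c "
from h import *
s=sense();print(s['eef_pos'],s['contact_force'],s['wrist_torque'])"
```

```text
clock: 18.45
eef_pos: [466.2, 149.7, 76.2]
tcp_rot: [-3.142, 0.0, -2.164]
contact_force: [2.5, 1.4, -2.9]
opening: 0.273
[466.15797074 149.65553439  76.18390685] [ 2.54537057  1.36802672 -2.86379826] [ 0.2496398  -0.47060428  0.02613333]
```

```bash
python3 -m inch '[{"gripper":0.015,"tx":0,"ty":0,"tz":0.0005,"spin":0},{"gripper":0.015,"tx":0,"ty":0,"tz":0.0005,"spin":0},{"gripper":0.015,"tx":0,"ty":0,"tz":0.0005,"spin":0},{"gripper":0.015,"tx":0,"ty":0,"tz":0,"spin":0},{"gripper":0.015,"tx":0,"ty":0,"tz":0,"spin":0},{"gripper":0.015,"tx":0,"ty":0,"tz":0,"spin":0},{"gripper":0.015,"tx":0,"ty":0,"tz":0,"spin":0},{"gripper":0.015,"tx":0,"ty":0,"tz":0,"spin":0}]'
python3 -c "
from h import *
s=sense();print(s['eef_pos'],s['contact_force'],s['wrist_torque'])"
```

```text
clock: 19.25
eef_pos: [466.1, 149.5, 74.7]
tcp_rot: [-3.142, -0.0, -2.164]
contact_force: [2.9, -0.3, -1.8]
opening: 0.27
[466.12738087 149.54449862  74.65827707] [ 2.91106088 -0.31227476 -1.82096191] [-0.22935496 -0.6208816  -0.05367159]
```

```bash
python3 -m inch '[{"gripper":0.015,"tx":-0.0003,"ty":-0.0004,"tz":0,"spin":0},{"gripper":0.015,"tx":0,"ty":0,"tz":0.0005,"spin":0},{"gripper":0.015,"tx":0,"ty":0,"tz":0.0005,"spin":0},{"gripper":0.015,"tx":0,"ty":0,"tz":0,"spin":0},{"gripper":0.015,"tx":0,"ty":0,"tz":0,"spin":0},{"gripper":0.015,"tx":0,"ty":0,"tz":0,"spin":0},{"gripper":0.015,"tx":0,"ty":0,"tz":0,"spin":0},{"gripper":0.015,"tx":0,"ty":0,"tz":0,"spin":0}]'
python3 -c "
from h import *
s=sense();print(s['eef_pos'],s['contact_force'],s['wrist_torque'])"
```

```text
clock: 20.05
eef_pos: [466.5, 149.6, 73.6]
tcp_rot: [3.141, -0.0, -2.164]
contact_force: [-0.5, 0.7, -2.4]
opening: 0.275
[466.46187373 149.61240644  73.63648949] [-0.49276751  0.67506908 -2.39279876] [ 0.04630575  0.02837881 -0.02447201]
```

```bash
python3 -m inch '[{"gripper":0.015,"tx":0,"ty":0,"tz":0.001,"spin":0},{"gripper":0.015,"tx":0,"ty":0,"tz":0.001,"spin":0},{"gripper":0.015,"tx":0,"ty":0,"tz":0.001,"spin":0},{"gripper":0.015,"tx":0,"ty":0,"tz":0,"spin":0},{"gripper":0.015,"tx":0,"ty":0,"tz":0,"spin":0},{"gripper":0.015,"tx":0,"ty":0,"tz":0,"spin":0},{"gripper":0.015,"tx":0,"ty":0,"tz":0,"spin":0},{"gripper":0.015,"tx":0,"ty":0,"tz":0,"spin":0}]'
python3 -c "
from h import *
s=sense();print(s['eef_pos'],s['contact_force'],s['wrist_torque'])"
```

```text
clock: 20.85
eef_pos: [466.6, 149.7, 70.7]
tcp_rot: [-3.142, 0.0, -2.164]
contact_force: [-0.6, 0.1, -3.1]
opening: 0.273
[466.62983275 149.66278754  70.70924307] [-0.55881879  0.09390191 -3.06709664] [ 0.02486294  0.00223833 -0.07337878]
```

```bash
python3 -m inch '[{"gripper":0.015,"tx":0,"ty":0,"tz":0.0005,"spin":0},{"gripper":0.015,"tx":0,"ty":0,"tz":0.0005,"spin":0},{"gripper":0.015,"tx":0,"ty":0,"tz":0.0004,"spin":0},{"gripper":0.015,"tx":0,"ty":0,"tz":0,"spin":0},{"gripper":0.015,"tx":0,"ty":0,"tz":0,"spin":0},{"gripper":0.015,"tx":0,"ty":0,"tz":0,"spin":0},{"gripper":0.015,"tx":0,"ty":0,"tz":0,"spin":0},{"gripper":0.015,"tx":0,"ty":0,"tz":0,"spin":0}]'
python3 -c "
from h import *
s=sense();print(s['eef_pos'],s['contact_force'],s['wrist_torque'])"
```

```text
clock: 21.65
eef_pos: [466.6, 149.7, 69.3]
tcp_rot: [3.142, -0.0, -2.164]
contact_force: [-0.2, -0.7, -1.9]
opening: 0.275
[466.61127733 149.65374026  69.29756657] [-0.19073859 -0.70921973 -1.93505113] [ 0.03399353  0.03018428 -0.02092752]
```

```bash
python3 -m inch '[{"gripper":0.015,"tx":0,"ty":0,"tz":0.0004,"spin":0},{"gripper":0.015,"tx":0,"ty":0,"tz":0,"spin":0},{"gripper":0.015,"tx":0,"ty":0,"tz":0.0003,"spin":0},{"gripper":0.015,"tx":0,"ty":0,"tz":0,"spin":0},{"gripper":0.015,"tx":0,"ty":0,"tz":0,"spin":0},{"gripper":0.015,"tx":0,"ty":0,"tz":0,"spin":0},{"gripper":0.015,"tx":0,"ty":0,"tz":0,"spin":0},{"gripper":0.015,"tx":0,"ty":0,"tz":0,"spin":0}]'
python3 -c "
from h import *
s=sense();print(s['eef_pos'],s['contact_force'],s['wrist_torque'])"
```

```text
clock: 22.45
eef_pos: [466.6, 149.6, 68.7]
tcp_rot: [-3.142, 0.0, -2.164]
contact_force: [-2.1, -0.9, 5.3]
opening: 0.272
[466.62020159 149.63356271  68.74855004] [-2.12440328 -0.92405699  5.26642308] [-0.09525097  0.34164494  0.05923945]
```

```bash
python3 -m inch '[{"gripper":0.015,"tx":0,"ty":0,"tz":-0.0003,"spin":0},{"gripper":0.015,"tx":0,"ty":0,"tz":0,"spin":1},{"gripper":0.015,"tx":0,"ty":0,"tz":0,"spin":2},{"gripper":0.015,"tx":0,"ty":0,"tz":0,"spin":2},{"gripper":0.015,"tx":0,"ty":0,"tz":0,"spin":2},{"gripper":0.015,"tx":0,"ty":0,"tz":0,"spin":2},{"gripper":0.015,"tx":0,"ty":0,"tz":0,"spin":1},{"gripper":0.015,"tx":0,"ty":0,"tz":0,"spin":0}]'
python3 look.py 8; python3 -c "
from h import *
im=cv2.imread('pics/wrist8.png');cv2.imwrite('pics/w8z.png',cv2.resize(im[50:290,180:480],None,fx=2.5,fy=2.5,interpolation=cv2.INTER_CUBIC))"
```

```text
clock: 23.25
eef_pos: [467.7, 149.3, 68.9]
tcp_rot: [-3.14, 0.001, -2.339]
contact_force: [3.6, -5.0, -2.9]
opening: 0.269
scene 259 176
side 208 137
23.4 [467.74013745 149.29204048  68.86867405] [-3.13977950e+00  1.06850195e-03 -2.33879019e+00] [ 3.5176696  -4.00361122 -3.46384516] [-0.72090402 -0.67253401  0.16019055] [ 3.06659355e-01  3.76912626e-01  2.04632392e+00 -1.65331813e-03
  7.16553995e-01 -2.06569272e+00]
```

View pics/w8z.png

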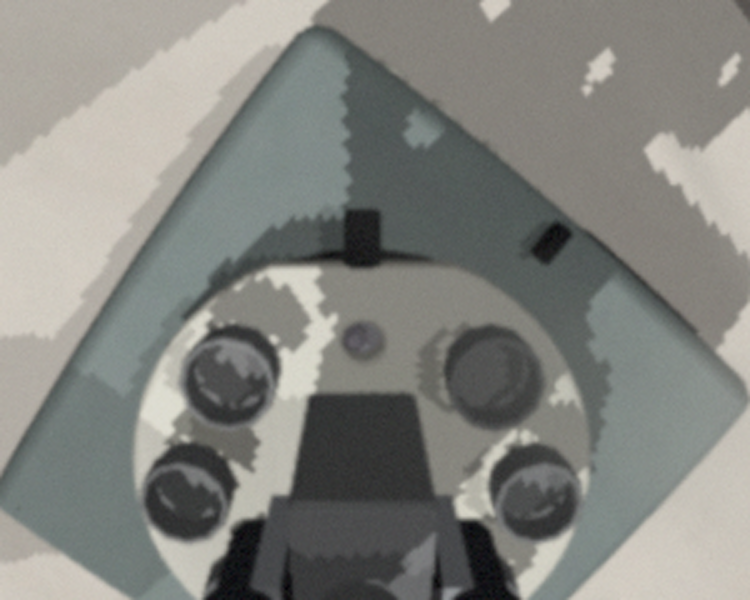

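View pics/scene8z.png

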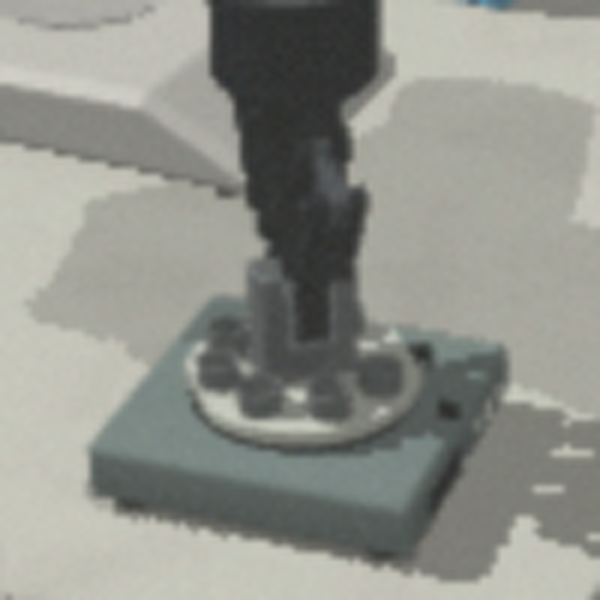

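```bash
python3 -m inch '[{"gripper":0.015,"tx":0,"ty":0,"tz":0,"spin":1},{"gripper":0.015,"tx":0,"ty":0,"tz":0,"spin":2},{"gripper":0.015,"tx":0,"ty":0,"tz":0,"spin":3},{"gripper":0.015,"tx":0,"ty":0,"tz":0,"spin":3},{"gripper":0.015,"tx":0,"ty":0,"tz":0,"spin":3},{"gripper":0.015,"tx":0,"ty":0,"tz":0,"spin":3},{"gripper":0.015,"tx":0,"ty":0,"tz":0,"spin":1},{"gripper":0.015,"tx":0,"ty":0,"tz":0,"spin":0}]'
python3 -c "
from h import *
s=sense();print(s['eef_pos'],s['contact_force'],s['wrist_torque'])"
```

```text
clock: 24.2
eef_pos: [468.0, 149.0, 68.9]
tcp_rot: [-3.139, 0.002, -2.618]
contact_force: [4.8, -5.9, -2.6]
opening: 0.274
[467.95993866 148.97384574  68.94322895] [ 4.80146861 -5.87741795 -2.64399532] [-1.28415402 -0.84961777  0.16209928]
```

```bash
python3 -m inch '[{"gripper":0.015,"tx":0,"ty":0,"tz":0,"spin":1},{"gripper":0.015,"tx":0,"ty":0,"tz":0,"spin":2},{"gripper":0.015,"tx":0,"ty":0,"tz":0,"spin":3},{"gripper":0.015,"tx":0,"ty":0,"tz":0,"spin":3},{"gripper":0.015,"tx":0,"ty":0,"tz":0,"spin":3},{"gripper":0.015,"tx":0,"ty":0,"tz":0,"spin":3},{"gripper":0.015,"tx":0,"ty":0,"tz":0,"spin":2},{"gripper":0.015,"tx":0,"ty":0,"tz":0,"spin":0}]'
python3 look.py 9; python3 -c "
from h import *
im=cv2.imread('pics/wrist9.png');cv2.imwrite('pics/w9z.png',cv2.resize(im[50:290,180:480],None,fx=2.5,fy=2.5,interpolation=cv2.INTER_CUBIC))"
```

```text
clock: 25.0
eef_pos: [467.9, 148.7, 68.9]
tcp_rot: [-3.14, 0.002, -2.915]
contact_force: [4.3, -8.2, -1.2]
opening: 0.274
scene 259 176
side 208 137
25.15 [467.91132168 148.6654217   68.94506203] [-3.13965398e+00  1.90655558e-03 -2.91408203e+00] [ 4.99102706 -7.97691373 -1.20096375] [-1.61564713 -0.82530946  0.27305358] [ 0.30603282  0.37677037  2.04630214 -0.00316955  0.71677402 -1.48988449]
```

View pics/w9z.png

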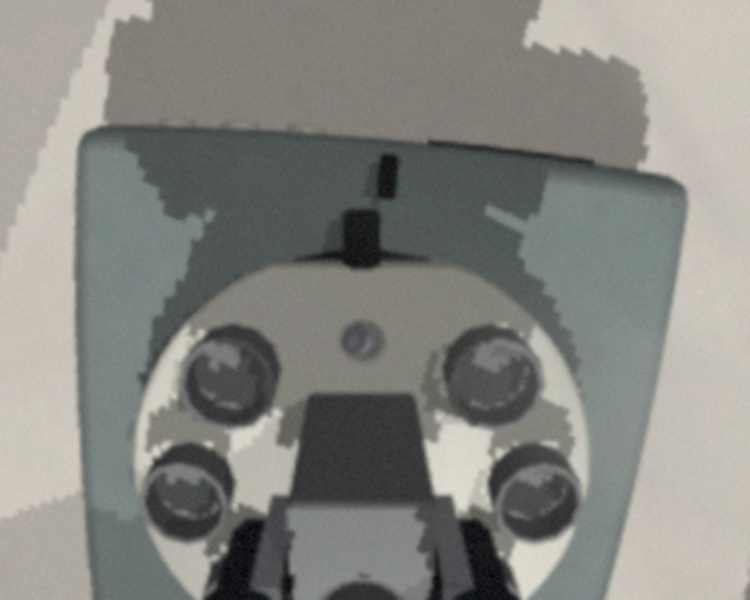

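```bash
python3 -m inch '[{"gripper":0.015,"tx":0,"ty":0,"tz":0,"spin":1},{"gripper":0.015,"tx":0,"ty":0,"tz":0,"spin":1},{"gripper":0.015,"tx":0,"ty":0,"tz":0,"spin":1},{"gripper":0.015,"tx":0,"ty":0,"tz":0,"spin":0.5},{"gripper":0.015,"tx":0,"ty":0,"tz":0,"spin":0},{"gripper":0.015,"tx":0,"ty":0,"tz":0,"spin":0},{"gripper":0.015,"tx":0,"ty":0,"tz":0,"spin":0},{"gripper":0.015,"tx":0,"ty":0,"tz":0,"spin":0}]'
python3 look.py 10; python3 -c "
from h import *
im=cv2.imread('pics/wrist10.png');cv2.imwrite('pics/w10z.png',cv2.resize(im[90:210,250:410],None,fx=5,fy=5,interpolation=cv2.INTER_CUBIC))"
```

```text
clock: 25.95
eef_pos: [467.9, 148.6, 68.9]
tcp_rot: [-3.14, 0.002, -2.975]
contact_force: [4.4, -8.7, -1.9]
opening: 0.27
scene 259 176
side 208 137
26.1 [467.89188747 148.61246063  68.9244773 ] [-3.13967464e+00  1.92904336e-03 -2.97513072e+00] [ 4.44271166 -9.16234214 -1.57687273] [-1.65761612 -0.83117492  0.26964092] [ 0.30600151  0.37680823  2.04630933 -0.00329935  0.71683427 -1.42876933]
```

View pics/w10z.png

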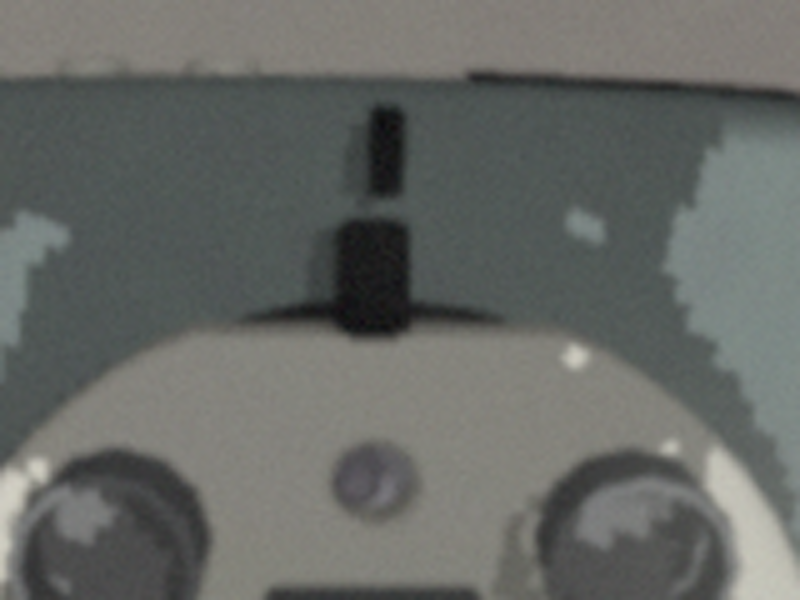

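```bash
python3 -m inch '[{"gripper":0.015,"tx":0,"ty":0,"tz":0,"spin":0.6},{"gripper":0.015,"tx":0,"ty":0,"tz":0,"spin":0.6},{"gripper":0.015,"tx":0,"ty":0,"tz":0,"spin":0},{"gripper":0.015,"tx":0,"ty":0,"tz":0,"spin":0},{"gripper":0.015,"tx":0,"ty":0,"tz":0,"spin":0},{"gripper":0.015,"tx":0,"ty":0,"tz":0,"spin":0},{"gripper":0.015,"tx":0,"ty":0,"tz":0,"spin":0},{"gripper":0.015,"tx":0,"ty":0,"tz":0,"spin":0}]'
python3 look.py 11; python3 -c "
from h import *
im=cv2.imread('pics/wrist11.png');cv2.imwrite('pics/w11z.png',cv2.resize(im[90:210,250:410],None,fx=5,fy=5,interpolation=cv2.INTER_CUBIC))"
```

```text
clock: 26.9
eef_pos: [467.9, 148.6, 69.0]
tcp_rot: [-3.14, 0.002, -2.996]
contact_force: [4.3, -9.2, -0.9]
opening: 0.272
scene 259 176
side 208 137
27.05 [467.90273925 148.65592868  68.95483258] [-3.13974273e+00  2.04286859e-03 -2.99600508e+00] [ 4.67593532 -9.26609331 -1.13582814] [-1.67738556 -0.88946041  0.29125992] [ 0.30606874  0.37675145  2.04630052 -0.00327643  0.71682233 -1.40784502]
```

View pics/w11z.png

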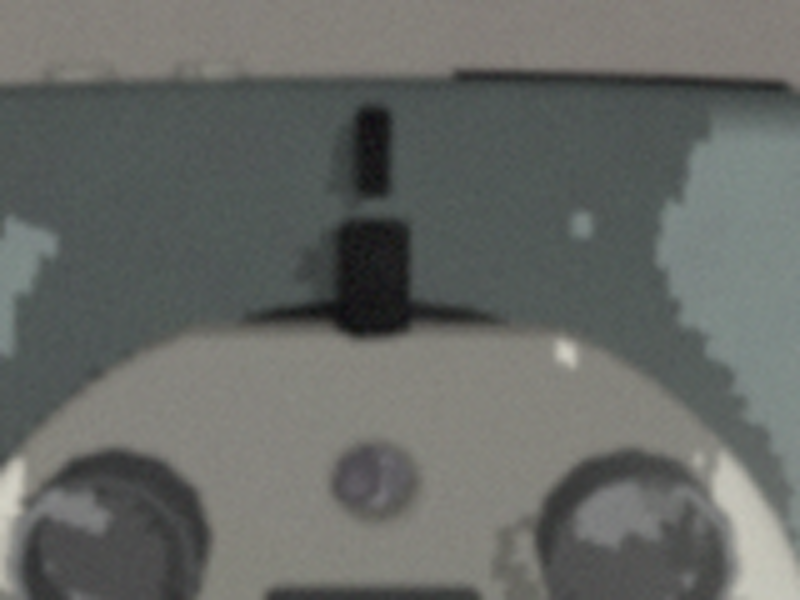

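```bash
python3 -m inch '[{"gripper":0.015,"tx":-0.0003,"ty":-0.0005,"tz":0,"spin":0},{"gripper":0.015,"tx":-0.0003,"ty":-0.0004,"tz":0,"spin":0},{"gripper":0.015,"tx":0,"ty":0,"tz":0,"spin":0},{"gripper":0.015,"tx":0,"ty":0,"tz":0,"spin":0},{"gripper":0.015,"tx":0,"ty":0,"tz":0,"spin":0},{"gripper":0.015,"tx":0,"ty":0,"tz":0,"spin":0},{"gripper":0.015,"tx":0,"ty":0,"tz":0,"spin":0},{"gripper":0.015,"tx":0,"ty":0,"tz":0,"spin":0}]'
python3 -c "
from h import *
s=sense();print(s['eef_pos'],s['tcp_rot'],s['contact_force'],s['wrist_torque'])"
```

```text
clock: 27.85
eef_pos: [467.9, 148.4, 68.8]
tcp_rot: [-3.141, 0.001, -2.997]
contact_force: [3.0, -5.7, -1.7]
opening: 0.271
[467.93714119 148.423315    68.84785047] [-3.14074941e+00  9.59318443e-04 -2.99650017e+00] [ 2.985562   -5.74356305 -1.65675419] [-1.08186164 -0.56949954  0.15210274]
```

Force is falling as planned. One more relief step, settle down 0.3 mm, then check.

```bash
python3 -m inch '[{"gripper":0.015,"tx":-0.0003,"ty":-0.0005,"tz":0,"spin":0},{"gripper":0.015,"tx":-0.0003,"ty":-0.0005,"tz":0,"spin":0},{"gripper":0.015,"tx":-0.0001,"ty":-0.0003,"tz":0,"spin":0},{"gripper":0.015,"tx":0,"ty":0,"tz":0.0002,"spin":0},{"gripper":0.015,"tx":0,"ty":0,"tz":0,"spin":0},{"gripper":0.015,"tx":0,"ty":0,"tz":0,"spin":0},{"gripper":0.015,"tx":0,"ty":0,"tz":0,"spin":0},{"gripper":0.015,"tx":0,"ty":0,"tz":0,"spin":0}]'
python3 look.py 12; python3 -c "
from h import *
im=cv2.imread('pics/wrist12.png');cv2.imwrite('pics/w12z.png',cv2.resize(im[90:210,250:410],None,fx=5,fy=5,interpolation=cv2.INTER_CUBIC))"
```

```text
clock: 28.65
eef_pos: [468.2, 147.8, 68.8]
tcp_rot: [3.141, -0.0, -2.997]
contact_force: [-2.4, 3.7, 2.5]
opening: 0.273
scene 259 176
side 208 137
28.8 [468.14815874 147.81232601  68.76061662] [ 3.14137370e+00 -9.14058513e-05 -2.99676763e+00] [-1.84425126  2.74460387  3.23121822] [0.46777449 0.38524495 0.00676352] [ 3.02615974e-01  3.77792507e-01  2.04517080e+00  3.50234568e-04
  7.18685244e-01 -1.41326899e+00]
```

View pics/w12z.png

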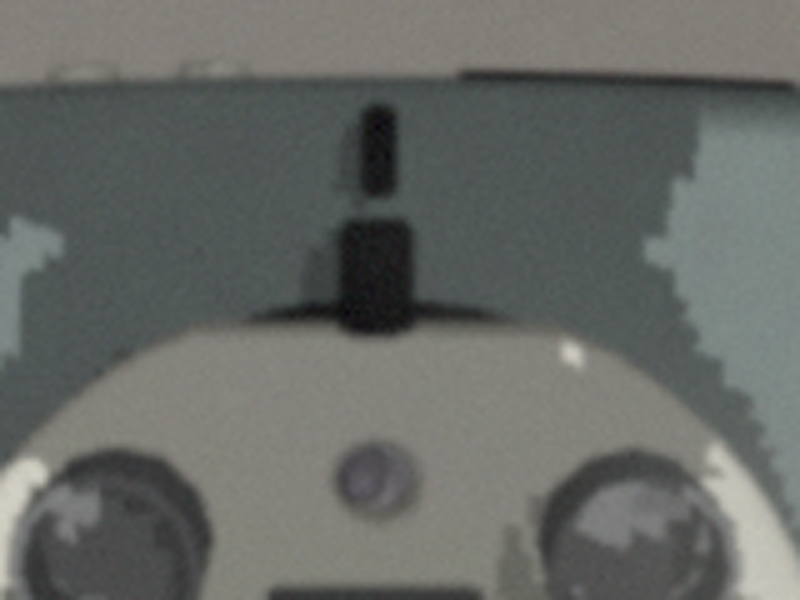

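```bash
python3 -m inch '[{"gripper":0.03,"tx":0,"ty":0,"tz":0,"spin":0},{"gripper":0.04,"tx":0,"ty":0,"tz":0,"spin":0},{"gripper":0.06,"tx":0,"ty":0,"tz":0,"spin":0},{"gripper":0.06,"tx":0,"ty":0,"tz":0,"spin":0},{"gripper":0.06,"tx":0,"ty":0,"tz":0,"spin":0},{"gripper":0.06,"tx":0,"ty":0,"tz":0,"spin":0},{"gripper":0.06,"tx":0,"ty":0,"tz":0,"spin":0},{"gripper":0.06,"tx":0,"ty":0,"tz":0,"spin":0}]'
python3 look.py 13; python3 -c "
from h import *
im=cv2.imread('pics/wrist13.png');cv2.imwrite('pics/w13z.png',cv2.resize(im[50:350,160:490],None,fx=2,fy=2,interpolation=cv2.INTER_CUBIC))"
```

```text
clock: 29.6
eef_pos: [468.2, 147.7, 68.7]
tcp_rot: [-3.142, -0.0, -2.997]
contact_force: [0.3, -0.2, -0.2]
opening: 0.703
scene 259 176
side 208 137
29.75 [468.24156792 147.65429131  68.70233872] [-3.14159037e+00  5.04194024e-05 -2.99669810e+00] [-0.05957435 -0.22808067  0.21976501] [-0.0179686  -0.00774626  0.02478616] [ 3.02420069e-01  3.77901310e-01  2.04518804e+00 -1.54449895e-05
  7.18453864e-01 -1.41325919e+00]
```

View pics/w13z.png

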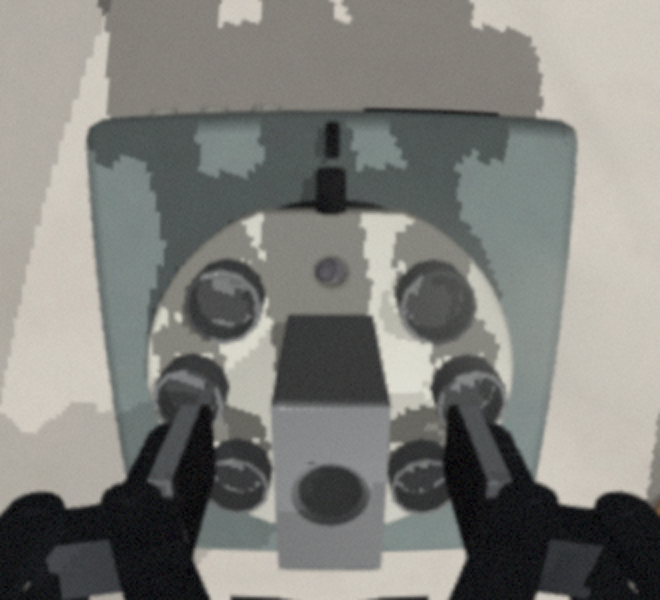

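Released with the tab still on the mark, and forces are zero. I'll raise straight up.

```bash
python3 -m inch '[{"gripper":0.06,"tx":0,"ty":0,"tz":-0.005,"spin":0},{"gripper":0.06,"tx":0,"ty":0,"tz":-0.01,"spin":0},{"gripper":0.06,"tx":0,"ty":0,"tz":-0.02,"spin":0},{"gripper":0.06,"tx":0,"ty":0,"tz":-0.025,"spin":0},{"gripper":0.06,"tx":0,"ty":0,"tz":-0.025,"spin":0},{"gripper":0.06,"tx":0,"ty":0,"tz":-0.02,"spin":0},{"gripper":0.06,"tx":0,"ty":0,"tz":-0.01,"spin":0},{"gripper":0.06,"tx":0,"ty":0,"tz":0,"spin":0}]'
python3 look.py 14; python3 -c "
from h import *
im=cv2.imread('pics/wrist14.png');cv2.imwrite('pics/w14z.png',cv2.resize(im[70:300,210:440],None,fx=2.6,fy=2.6,interpolation=cv2.INTER_CUBIC))"
```

```text
clock: 30.55
eef_pos: [469.1, 147.9, 185.3]
tcp_rot: [3.141, 0.003, -2.997]
contact_force: [-0.2, -0.3, -0.2]
opening: 0.7
scene 259 176
side 208 137
30.7 [467.62673785 147.48892926 182.88241115] [-3.14139449e+00 -1.28141454e-03 -2.99670738e+00] [ 0.40500423 -0.05402446 -0.34800752] [ 0.04308732  0.00826509 -0.01258532] [ 3.02460721e-01  2.01647889e-01  1.96282350e+00  6.47526942e-06
  9.78417897e-01 -1.41322463e+00]
```

View pics/w14z.png

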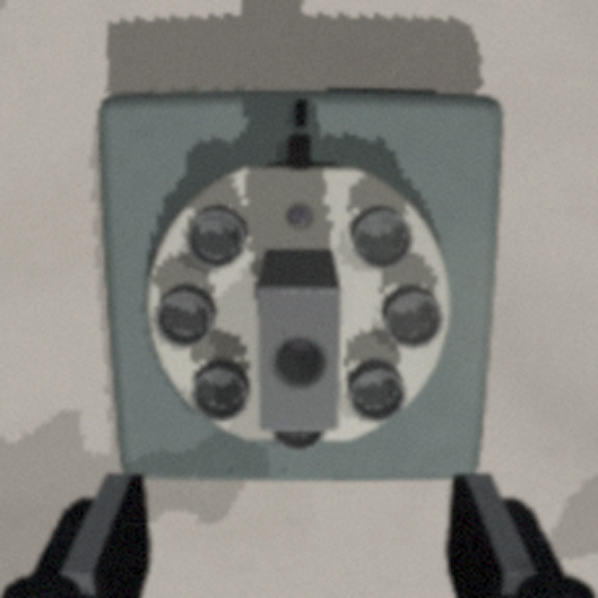

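View pics/scene14z.png

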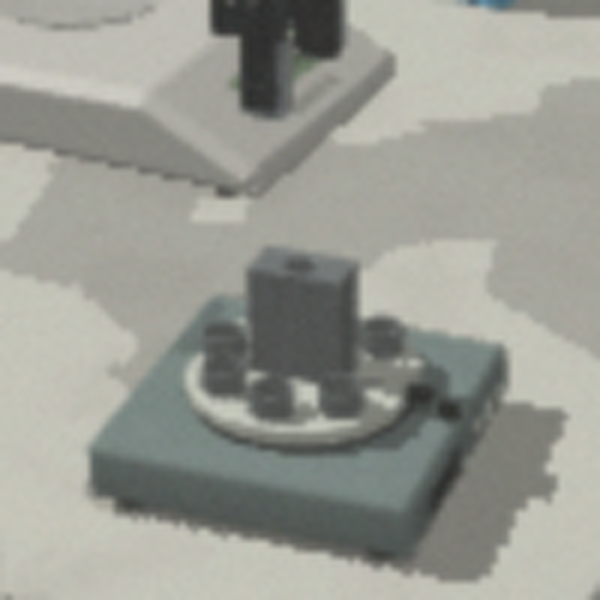

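View pics/side14z.png

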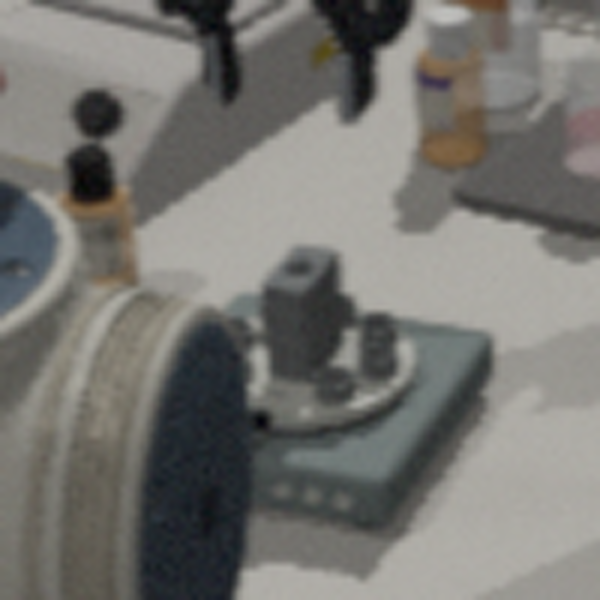

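```bash
python3 -c "
from h import *
print(sense()['qvel']); print(sign_off())"
```

```text
[ 6.87989361e-04  9.38196456e-03  3.31908461e-03 -7.58559234e-05
  1.78435922e-03 -5.78856836e-04]
the job is handed in; nothing more can be done
None
```

The carousel is seated on the platter with its tab lined up with the mark. The job was handed in at about 31 s, with the gripper open and clear.

**What I did**
- I gripped the carousel by its hub and lowered it over the shaft.
- It rested on the pin about 8 mm above home, with roughly 4 N of pressing force.
- About 10° of clockwise turning let it down over the pin. It then went down to the platter, where I pressed about 8 N for a moment.
- I then turned it about 47° clockwise with the platter following, eased the side load, and opened the gripper.

**Last checks**
- **Seating:** the tool height at contact was 7.8 mm below where it first touched the pin, which fits the 8 mm pin. The pin shows inside its hole in the last pictures.
- **Alignment:** the tab is within about 0.5 mm of the mark in the wrist camera picture taken after letting go.
- **Forces:** the contact force read zero after release. While turning, the side force reached about 10 N, well under the limits.
- **Other things:** I never went near them, but I took no separate final picture to check them.

**Uncertain or disagreeing**
- I felt no clear stop, so the tab was lined up by eye with the camera.
- My earlier measurement put the mark's direction about 1° away from where the tab looked aligned. I went by the picture.

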